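Fit the retaining ring that holds a kitchen tap's spout

ROBOT

A 6-joint arm with a two-finger parallel gripper is mounted at the origin on the work surface. World frame = base frame: x ahead of the robot, y to its left, z up, the work surface at z = 0. Lengths are in mm, angles in degrees, forces in N, time in s.
With the tool pointing down it reaches from about 250 to 775 mm from the base axis. Payload 4 kg.
Tool frame: the origin (TCP) lies between the finger pads; the fingertips stand 22 mm ahead of it and the grasp point (between the pads) lies 3 mm ahead of it; z points along the fingers, y is the line along which they close (so a half turn about z gives the same grasp; the last joint's range is limited). The gripper opens to 94 mm and grips with 3 to 60 N. Pads are 16 mm wide; open, the fingers measure 119 mm over their backs; the gripper's body (75 mm by 177 mm) begins 78 mm behind the grasp point.
Start: joints at [-81.308, 4.996, 78.535, -0, 96.463, -5.907], TCP at [138.625, -532.261, 227.506] pointing down, gripper open.
Joint ranges: [-177.83, 177.83], [-43.37, 116.18], [15.69, 146.23], [-61.86, 241.86], [9.47, 152.12], [-147.06, 147.06]. Speed limits (degrees/s): [159.86, 159.86, 180, 180, 180, 180].

INTERFACE

Orientations are given as a 3x3 rotation matrix whose columns are the frame's x, y, z axes.
In Python, from cell import monitor, snapshot, camera_info, bot gives the robot as it stands.
- The arm moves only by the shell command python3 -m pendant 'ROWS'. ROWS is JSON, a list that holds one entry, the list of rows, each a list of 7 numbers: the shift along the tool's x, y, z in mm, then the turn, a rotation vector about the tool's x, y, z in degrees, then the closure, from 0 (fully open) to 1 (shut). In form: [[[tx, ty, tz, rx, ry, rz, grip], ...]]. A call has exactly 5 rows; each row shifts and turns the commanded pose from where the row before left it, along the tool's axes as they then stand; what a row does not reach is not made up. A row lasts 1/12 s, in which the tool goes at most 41.7 mm and 7.16 degrees, less where a joint would pass 70% of its speed; a pose out of reach is approached as far as the arm can. A call with a gripper value outside its range is refused whole. The fingers move at their own pace and stop on an object; the grip force is fixed at half the most. Time passes only in rows, so rows that do not move let the fingers close, or fill a call up. It gives the time, the measured TCP pose, the force, the opening and the grip force at its end, in the units of the state.
- monitor.observe(): the state, without advancing time (a new reading comes with each control period).
- snapshot(name): name is "scene" or "top" or "wrist"; returns the picture (384x512x3 uint8, red, green, blue); there is no depth.
- camera_info(name): a dict with "K" (3x3 intrinsics, pixels), "k1" (the pictures are not rectified: a ray, as slopes to the right and down, at radius r is drawn at 1 + k1 r^2 times it, then the intrinsics apply), "R" (3x3) and "t" (3): a world point X has camera coordinates R X + t. Camera axes: x right, y down, z forward; pixel columns grow to the right and rows downward; lengths in mm; the calibration is good to about 2 mm. A picture is of the moment at which its call begins: read the wrist's pose just before it. camera_info takes no time and is no camera call; for the wrist camera it gives the pose at the moment of the call.
- bot.close_job(): hands the job in; it is judged then, once.
The state is a dict: "clock": time; "joint_positions": joint angles; "qd": joint speeds; "joint_efforts": joint torques, N m; "tool_pos": TCP position; "tool_rot": TCP orientation; "ft_force": force on the tool from outside, world axes, zero at the start; "moment": the same for the moment, N m; "gripper_width": opening from 0.0 (shut) to 1.0 (fully open); "grip_force": force on a finger pad.
Only numpy, scipy, OpenCV 4.12 (cv2) and the standard library are available. Lean on these libraries where they do the work, as an engineer would, in place of code of your own. Each camera call takes 0.05 s, during which the arm holds its last target. There are 200 camera calls.

TASK

The tap's spout has been slid back over its body and now needs its retaining ring. Take the circlip pliers from the tool block, pick the large ring off the repair kit's tray by its two lug holes, spread it just enough to pass, lower it gently over the tap's body until it bears on the spout's collar and let it close fully into the groove; do it with the pliers alone, without touching the ring with the gripper, overstretching it or forcing it. Then hang the pliers back in their slot and leave everything else where it is.

Things in the scene. Friction and masses are not known exactly. Their poses are not given: they have to be found in the camera images.
- tap: The kitchen tap, fixed, plain steel, lever and cap taken off: 66 x 150 mm deck plate, a bell, then a round upright body. Origin on the body's axis at the worktop, z up. Above the spout's collar: groove of 32 mm diameter at 66.0 to 71.0 mm height, land of 36 mm diameter up to 77 mm, then a cone narrowing to 30 mm at the top, 81.5 mm.
- groove (a point): Point on the tap's axis at the bottom of the groove, level with the top of the spout's collar (66.0 mm high; the collar is 48.6 mm across). The seated ring's underside lies here or up to 2 mm higher.
- spout (a joint): Swivel of the spout (rad), stiff. The spout, a 21 mm tube, leaves the collar's side along the tap's x axis turned by this angle about z, climbs to 109 mm above the worktop and ends 187 mm from the body's axis. The collar turns with it.
- ring: The large external retaining ring to fit: plain steel, 3 mm thick, 32.4 mm inside, about 42 mm outside when closed, two lugs side by side at its open end. Origin at the closed ring's centre on its underside; z up, x towards the lugs. It starts flat on the tray, lugs towards the robot. The arms bend about the back, x = -18.5 mm, which stays with the origin.
- lugs (a point): Midway between the ring's two lug holes, as closed, on the underside: x = 25 mm in the ring's frame. The holes, 6 mm wide and right through, lie 10 mm to either side along the ring's y; as the ring spreads each is turned outwards about the point at x = -18.5 mm.
- ring_arm_l (a joint): How far each arm of the ring is bent open (rad), both alike; 0 = closed. Springy: 3 N at each lug starts it, about 10 N holds 0.3. It passes the 36 mm land from about 0.23, the ring's origin then 2 mm (at 0.32: 3.3 mm) off the tap's axis on the side away from the lugs; closing, the lugs move out again, about 9 mm from 0.32 to 0. Beyond 0.39 it is spoilt.
- pliers: External circlip pliers, 158 mm long, 140 g, hanging pins down in the tool block. Origin midway between the pin tips, z up to the handles, y from pin to pin. Each jaw ends in a 3 mm pin, 6 mm long (last 1.5 mm tapered), under an 8 mm square shoulder; pins at y = +-9 mm at rest. Pivot at z = 60 mm. The joint is 18 x 45 mm; its flat underside, z = 48 mm, rests on the block.
- grip (a point): Where to grip the pliers: between the two black handles, 135 mm above the pin tips. Their flat outer faces, 18 mm wide, are 70 mm apart at rest, at y = +-35 mm, within 15 mm above and below this point. Squeezing the handles spreads the pins.
- jaw_left (a joint): How far each half of the pliers is turned (rad), both alike; 0 = rest, at most 0.42. The pins stand at y = +-(9 cos + 60 sin) mm, rise by 60 (1 - cos) + 9 sin mm in the pliers' frame and lean outwards; the handles close by 150 mm per rad at the grip. Their spring takes 4 N at rest, 6 N fully squeezed, without the ring.
- tool_block: Light wooden block, 130 x 90 mm, 78 mm tall, fixed; origin under its centre, x along its length. The slot for the pliers is in its middle; two black driver handles stand up 46 mm to its +x, a bent hex key 47 mm to its -x.
- slot (a point): Centre of the mouth of the pliers' slot, on the block's top (78 mm above the worktop): 15 mm along the block's x, 37 mm along its y, 72 mm deep. With the pliers hung, their y axis lies along the block's y and their origin 48 mm below this point.
- tray: The repair kit's moulded tray, white plastic, 176 x 126 mm, fixed; origin under its centre. Its floor is 10 mm above the worktop, rim 15 mm. A relief groove, 7 mm wide and 7 mm deep, runs along its y at x = -44 mm, under the ring's lug holes, so that the pliers' pins can go right through them.
- o_ring: black rubber O-ring, 43 mm across, 4 mm thick, lying on the tray; a bystander
- small_clip: a smaller steel retaining ring, 24 mm across with two small lugs, lying on the tray; a bystander, not the one to fit
- tap_lever: the tap's steel lever handle, 48 mm hub with a 90 mm bar, lying on the worktop; a bystander
- cartridge: white plastic tap cartridge, 34 mm across, 46 mm tall; a bystander
- bonnet: steel dome cap, 46 mm across, 26 mm tall; a bystander
- mug: white mug, 82 mm across, 95 mm tall; a bystander
- soap: washing-up liquid bottle, 60 mm across, 170 mm tall; a bystander
- screwdriver: screwdriver lying on the worktop; a bystander
Mind the look-alikes: they are no part of the job. What is shaped like the tool_block but blue is not meant.

How it is judged (in metres and radians):
On the way, in this order (a step that is already met when the one before it is completed fails the run):
1. the ring is lifted off the tray, spread on the pliers (height (world z) of ring above 0.04 m and value of joint ring_arm_l above 0.12 rad and contact force between pliers and ring above 1 N), for 0.2 s.
2. the ring, still spread by the pliers, is down round the tap's body at the groove (horizontal distance between ring and groove below 0.008 m and z of ring in the frame of groove between -0.002 and 0.004 m and value of joint ring_arm_l above 0.12 rad and contact force between pliers and ring above 1 N), for 0.05 s.
3. the ring has closed into the groove (value of joint ring_arm_l below 0.06 rad and horizontal distance between ring and groove below 0.003 m and z of ring in the frame of groove between -0.0015 and 0.003 m and angle between ring's own z axis and vertical below 0.08 rad), for 0.2 s.
At the end, for the whole second after the job is handed in: The ring lies level in the tap's groove, its underside on the collar or up to 3 mm above it, centred within 3 mm of the body's axis and closed (arms bent less than 0.06 rad); the pliers hang upright in their slot, down to within 5 mm, released; all at rest (all of step 3 and z of pliers in the frame of slot below -0.043 m and horizontal distance between pliers and slot below 0.01 m and angle between pliers's own z axis and vertical below 0.12 rad and linear speed of each of pliers, ring below 0.02 m/s); the robot touches nothing.
It fails at once if the ring is overstretched (arms bent beyond 0.39 rad) (value of joint ring_arm_l above 0.39 rad).
It fails at once if the gripper touches the ring (contact force between the fingers and ring above 0.5 N).
It fails at once if the ring is forced against the spout's collar (over 25 N) (contact force between ring and spout above 25 N).
It fails at once if the ring is forced against the tap's body (over 60 N) (contact force between ring and tap above 60 N).
It fails at once if a bystander is moved by more than 20 mm (distance of any of o_ring, small_clip, tap_lever, cartridge, bonnet, mug, soap, screwdriver from where it was at the start of the episode above 0.02 m).
It also fails if it takes over 72 s, if anything falls off the work surface, if the arm or the gripper's body presses on something with over 40 N, if the wrist force passes 120 N, or if a joint passes its speed limit or range.

## Working session

There is one attempt and no reset: what is moved stays moved. The work goes in short steps, Python scripts to look and compute and a shell command to move; the robot and the scene stay as the last step left them, time stands still between calls to the robot, and variables do not carry over. Pictures are saved under pics/ and viewed, at most 10 in all, crops included, and the job is handed in when it is done.

```bash
ls && mkdir -p pics
python3 - <<'E'
from cell import monitor, snapshot, camera_info, bot
import cv2, numpy as np
s=monitor.observe(); print(s)
for n in ("scene","top"):
    im=snapshot(n); cv2.imwrite(f"pics/{n}0.png",im[:,:,::-1])
    c=camera_info(n); print(n,np.round(c["K"],2).tolist(),c["k1"],np.round(c["R"],4).tolist(),np.round(c["t"],1).tolist())
E
```

```text
pics
{'clock': 0.0, 'joint_positions': array([-8.13091085e+01,  5.03764680e+00,  7.86247881e+01, -2.12133029e-04,
        9.64628647e+01, -5.90604175e+00]), 'qd': array([ 0.06396224, -0.00415611,  0.13850971,  0.04948077,  0.0095448 ,
        0.09296734]), 'joint_efforts': array([-3.54258655e-04, -3.40167403e+01, -3.02434731e+01,  7.16720824e-02,
        3.29243147e-02, -1.65894153e-04]), 'tool_pos': array([ 138.53759657, -531.74157533,  226.31769864]), 'tool_rot': array([[ 9.67722802e-01,  2.52016799e-01, -3.34083552e-04],
       [ 2.52016923e-01, -9.67720414e-01,  2.16122267e-03],
       [ 2.21364946e-04, -2.17565917e-03, -9.99997609e-01]]), 'ft_force': array([ 0.25620705, -0.1383098 ,  0.18321423]), 'moment': array([0.0384611 , 0.00447793, 0.07603882]), 'grip_force': 0.0, 'gripper_width': 1.0000144622983846}
scene [[415.5, 0.0, 255.67], [0.0, 415.5, 185.37], [0.0, 0.0, 1.0]] -0.06854790936733728 [[0.2349, 0.972, -0.0045], [0.8335, -0.2038, -0.5135], [-0.5001, 0.1169, -0.8581]] [-94.8, -336.3, 1664.9]
top [[413.53, 0.0, 259.0], [0.0, 413.53, 187.47], [0.0, 0.0, 1.0]] -0.06954275335548105 [[0.0002, -1.0, -0.0027], [-0.987, 0.0002, -0.1608], [0.1608, 0.0027, -0.987]] [-27.4, 479.4, 1365.4]
```

View pics/scene0.png

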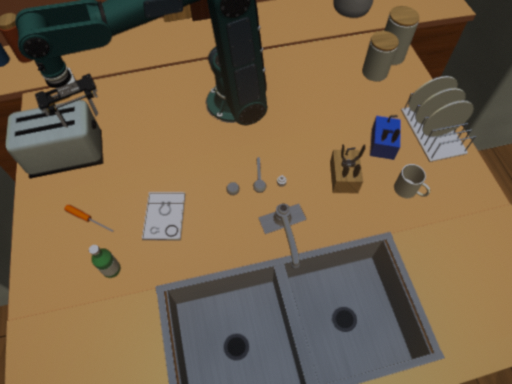

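View pics/top0.png

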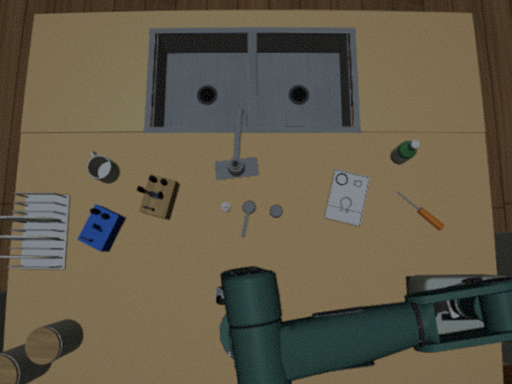

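The top view shows two blocks: wooden at (159,196) and blue at (101,228). The wooden one fits the description. The tray is at (347,198), with the large ring at (346,204), lugs towards the robot. The O-ring (342,179) and the small clip (358,184) are bystanders. The tap body is at (236,168) with its spout pointing away from the robot.

```bash
cat > h.py <<'E'
from cell import monitor, snapshot, camera_info, bot
import cv2, numpy as np
from scipy.spatial.transform import Rotation as Rn
def ray(c,uv):
    K=np.array(c["K"]); uv=np.atleast_2d(np.float64(uv)).reshape(-1,1,2)
    n=cv2.undistortPointsIter(uv,K,np.array([c["k1"],0,0,0,0.]),None,None,(3,100,1e-10)).reshape(-1,2)
    R=np.array(c["R"]);t=np.array(c["t"])
    return -R.T@t, np.c_[n,np.ones(len(n))]@R
def plane(c,uv,z):
    o,d=ray(c,uv); return o+d*((z-o[2])/d[:,2])[:,None]
def proj(c,X):
    X=np.atleast_2d(np.float64(X))
    return cv2.projectPoints(X,cv2.Rodrigues(np.array(c["R"]))[0],np.float64(c["t"]),np.array(c["K"]),np.array([c["k1"],0,0,0,0.]))[0].reshape(-1,2)
def shot(n,name):
    c=camera_info(n); im=snapshot(n)[:,:,::-1].copy(); cv2.imwrite(f"pics/{name}.png",im); np.save(f"pics/{name}.npy",c,allow_pickle=True); return im,c
def load(name): return cv2.imread(f"pics/{name}.png"), np.load(f"pics/{name}.npy",allow_pickle=True).item()
def go(p,yaw=None,s=None):
    """shift (tool axes) and rotvec to a TCP at p, pointing down, tool y along yaw (deg, world)"""
    s=s or monitor.observe(); R=s["tool_rot"]; d=R.T@(np.array(p)-s["tool_pos"])
    if yaw is None: w=np.zeros(3)
    else:
        a=np.radians(yaw); y=np.array([np.cos(a),np.sin(a),0]); 
        if y@R[:,1]<0: y=-y
        z=np.array([0,0,-1.]); T=np.c_[np.cross(y,z),y,z]; w=Rn.from_matrix(R.T@T).as_rotvec(degrees=True)
    return np.round(d,1),np.round(w,2)
E
python3 - <<'E'
from h import *
c=camera_info("top"); im=cv2.imread("pics/top0.png")
for n,uv,z in [("block",(159,196),78),("tap",(236,167),75),("tray",(347,198),12),("ring",(346,204),12),("lever",(249,207),20),("bonnet",(276,211),20),("cart",(226,207),46),("mug",(101,168),60)]:
    print(n,np.round(plane(c,uv,z)[0]))
w=camera_info("wrist"); print({k:np.round(v,3).tolist() for k,v in w.items() if k not in("name",)}, -np.array(w["R"]).T@w["t"])
a=cv2.resize(im[160:270,70:200],None,fx=3,fy=3,interpolation=cv2.INTER_CUBIC); b=cv2.resize(im[160:270,300:390],None,fx=3,fy=3,interpolation=cv2.INTER_CUBIC)
cv2.imwrite("pics/crop0.png",np.hstack([a,b]))
E
```

```text
block [445. 303.  78.]
tap [543.  49.  75.]
tray [ 447. -331.   12.]
ring [ 426. -327.   12.]
lever [415.   7.  20.]
bonnet [401. -85.  20.]
cart [412.  83.  46.]
mug [543. 511.  60.]
{'K': [[301.235, 0.0, 252.896], [0.0, 301.235, 195.477], [0.0, 0.0, 1.0]], 'k1': -0.067, 'R': [[0.253, -0.968, -0.001], [-0.935, -0.245, 0.257], [-0.249, -0.064, -0.966]], 't': [-549.315, -27.234, 389.873]} [ 210.60337494 -513.31701671  382.93808908]
```

View pics/crop0.png

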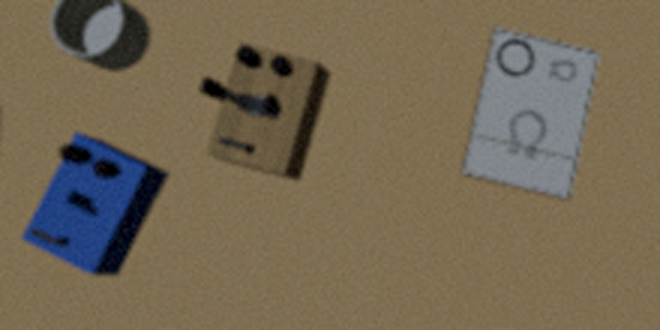

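Crop: the wooden block has the pliers between two driver handles (249,55; 282,65) and the hex key (237,145). On the tray, the large ring is at (527,130) with its lugs over the relief groove. Next I move above the tray.

Run:
```python
from h import *
print(go([400,-325,150],90-13)); print(go([400,-325,150]))
```

```text
(array([ 305.1, -134.1,   76.8]), array([-1.100e-01,  1.000e-02,  2.759e+01]))
(array([ 305.1, -134.1,   76.8]), array([0., 0., 0.]))
```

```bash
python3 -m pendant '[[[30,-13,0,0,0,0,0],[30,-13,5,0,0,0,0],[31,-13,8,0,0,0,0],[31,-14,8,0,0,0,0],[31,-14,9,0,0,0,0]]]' | tail -3; python3 -m pendant '[[[31,-14,9,0,0,0,0],[31,-14,9,0,0,0,0],[31,-14,9,0,0,0,0],[31,-13,9,0,0,0,0],[28,-12,9,0,0,0,0]]]' | tail -1;  python3 -m pendant '[[[0,0,0,0,0,5.5,0],[0,0,0,0,0,5.5,0],[0,0,0,0,0,5.5,0],[0,0,0,0,0,5.5,0],[0,0,0,0,0,5.5,0]]]' | tail -1; python3 -m pendant '[[[0,0,0,0,0,0,0],[0,0,0,0,0,0,0],[0,0,0,0,0,0,0],[0,0,0,0,0,0,0],[0,0,0,0,0,0,0]]]'
python3 - <<'E'
from h import *
im,c=shot("wrist","w1"); s=monitor.observe(); print(s["tool_pos"],s["clock"])
cv2.imwrite("pics/w1b.png",cv2.resize(im,None,fx=1.5,fy=1.5,interpolation=cv2.INTER_CUBIC))
E
```

```text
ft_force: [0.4, -0.3, 0.7]
gripper_width: 1.003
grip_force: 0.0
grip_force: 0.0
grip_force: 0.0
clock: 1.77
tool_pos: [399.9, -325.7, 152.4]
tool_rot: [[0.975, -0.223, -0.0], [-0.223, -0.975, 0.0], [-0.0, 0.0, -1.0]]
ft_force: [-0.5, -0.9, -0.1]
gripper_width: 1.001
grip_force: 0.0
[ 399.95534749 -325.74681428  152.47980209] 1.8167
```

View pics/w1b.png

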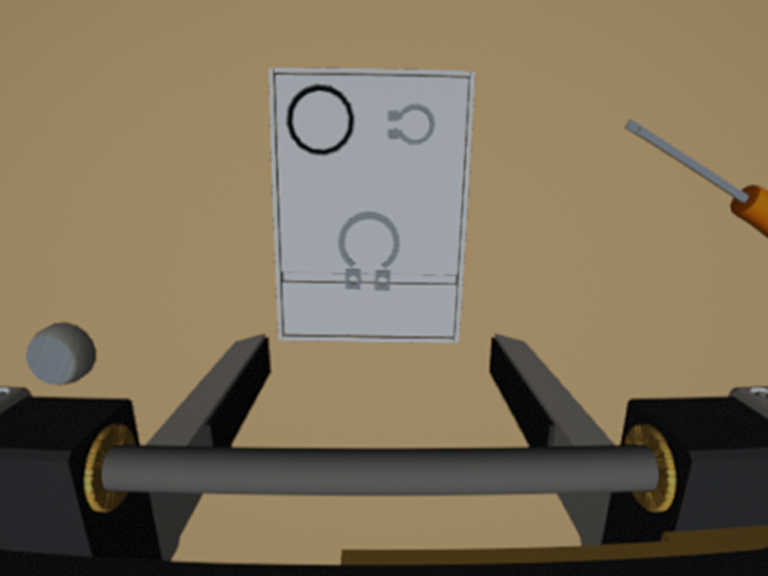

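The wrist view (1.5x) shows the large ring at (369,242). Its lug holes are at about (353,279) and (382,280), over the relief groove at row ~280. The tray is upright in the image.

Run:
```python
from h import *
im,c=load("w1"); g=cv2.cvtColor(im,cv2.COLOR_BGR2GRAY).astype(float)
print(g[180:194,226:264].astype(int))
# tray corners
tray=cv2.inRange(cv2.cvtColor(im,cv2.COLOR_BGR2HSV),(0,0,125),(180,60,255)); tray[225:]=0
m=max(cv2.findContours(tray,0,1)[0],key=cv2.contourArea)
# ring
ring=((g<140)&(g>60)).astype(np.uint8); 
pts=plane(c,m.reshape(-1,2)+0.0,15)[:,:2].astype(np.float32); r=cv2.minAreaRect(pts); print("tray",r)
n,l,st,ce=cv2.connectedComponentsWithStats(ring[135:195,215:275]); print(st[1:],ce[1:])
yy,xx=np.nonzero(ring[138:178,222:272]); P=plane(c,np.c_[xx+222,yy+138],13)[:,:2]
A=np.c_[2*P,np.ones(len(P))]; 
from scipy.optimize import least_squares
# annulus pixels: mean radius about 18.6
q=least_squares(lambda p:np.hypot(P[:,0]-p[0],P[:,1]-p[1])-p[2],[P[:,0].mean(),P[:,1].mean(),18.5],loss="soft_l1",f_scale=1).x; print("circle",q,len(P))
for uv in [(235.3,186),(254.7,186.7)]: print(plane(c,uv,13))
```

```text
[[163 164 164 160 137 113 108 109 109 107 106 107 107 116 140 159 164 163
  163 163 163 164 163 156 135 115 111 109 107 108 110 116 117 123 146 161
  163 163]
 [157 157 157 152 132 115 112 112 112 112 112 111 110 116 138 155 157 157
  158 160 161 161 160 152 130 110 105 104 105 105 108 108 106 114 143 160
  161 161]
 [141 141 140 133 122 113 112 112 111 111 111 111 110 115 134 143 143 143
  146 152 154 156 156 148 130 114 111 113 113 112 113 111 110 116 140 155
  156 156]
 [158 158 158 151 132 115 111 116 122 124 121 114 108 115 138 154 158 158
  159 159 160 162 161 152 133 114 111 111 113 112 111 110 110 119 145 160
  161 161]
 [164 164 165 157 134 116 119 135 151 158 149 131 113 115 139 158 165 164
  163 164 164 164 163 151 129 114 116 124 128 127 120 114 110 120 147 163
  164 163]
 [165 166 165 157 135 119 135 155 165 167 163 150 126 116 132 154 164 164
  164 165 164 164 163 151 128 119 134 152 160 159 149 131 114 124 150 163
  164 163]
 [160 160 159 153 133 117 129 150 161 162 161 153 131 116 128 151 161 163
  162 161 162 162 160 148 128 126 147 163 168 168 164 148 126 126 151 16
[... 783 characters left out ...]
3 132 155 164
  165 165]
 [163 163 163 157 145 133 129 126 125 125 126 124 120 122 146 161 163 163
  162 163 163 163 162 146 125 114 114 114 115 113 112 109 112 131 154 163
  164 163]
 [163 163 163 163 160 160 159 159 159 158 159 158 153 151 157 163 163 163
  163 163 163 163 162 155 143 133 133 133 134 133 128 125 125 139 155 163
  163 162]]
tray ((450.8907470703125, -330.9971923828125), (126.15740966796875, 172.85482788085938), 76.23085021972656)
[[ 11   6  40  38 415]
 [  0  44  60  15 332]] [[30.57590361 21.61927711]
 [29.30722892 51.37650602]]
circle [ 431.09631897 -325.68361484   18.17843002] 413
[[ 409.2094285  -309.92603544   13.        ]]
[[ 404.16140613 -328.84062771   13.        ]]
```

```bash
python3 -m pendant '[[[-4,-20,-12,0,0,0,0],[-4,-36,-12,0,0,0,0],[-4,-38,-12,0,0,0,0],[-4,-38,-8,0,0,0,0],[-4,-38,-6,0,0,0,0]]]' | tail -1; python3 -m pendant '[[[-4,-38,-6,0,0,0,0],[-4,-38,-6,0,0,0,0],[-4,-38,-6,0,0,0,0],[-4,-38,0,0,0,0,0],[-4,-38,0,0,0,0,0]]]' | tail -1;  python3 -m pendant '[[[0,-6,0,0,0,0,0],[0,0,0,0,0,0,0],[0,0,0,0,0,0,0],[0,0,0,0,0,0,0],[0,0,0,0,0,0,0]]]'
python3 - <<'E'
from h import *
im,c=shot("wrist","w2"); s=monitor.observe(); print(s["tool_pos"],s["clock"])
cv2.imwrite("pics/w2b.png",cv2.resize(im,None,fx=1.5,fy=1.5,interpolation=cv2.INTER_CUBIC))
print(go([430,290,260]))
E
```

```text
grip_force: 0.0
grip_force: 0.0
clock: 3.07
tool_pos: [442.7, 38.5, 220.4]
tool_rot: [[0.974, -0.226, -0.0], [-0.226, -0.974, -0.001], [-0.0, 0.001, -1.0]]
ft_force: [0.1, -0.1, -0.2]
gripper_width: 1.0
grip_force: 0.0
[442.73151525  38.50333382 220.39321558] 3.1167
(array([ -69.2, -242.1,  -39.7]), array([0., 0., 0.]))
```

View pics/w2b.png

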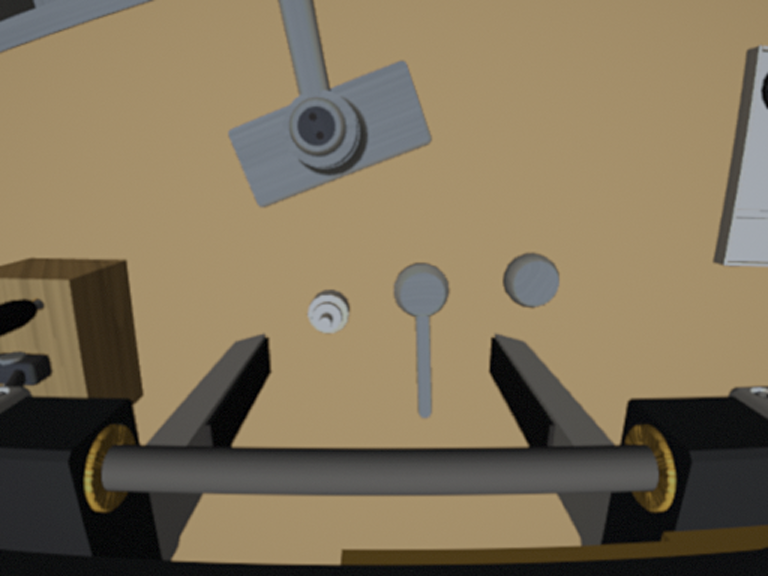

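The wrist view shows the tap with its bore (dark disc) at (317,126) and the spout leaving upwards towards the sink. The lever, cartridge and bonnet lie in front, and the block is at the left edge.

```bash
python3 -m pendant '[[[-8,-32,-6,0,0,0,0],[-10,-34,-6,0,0,0,0],[-10,-35,-6,0,0,0,0],[-10,-35,-6,0,0,0,0],[-10,-35,-6,0,0,0,0]]]' | tail -1; python3 -m pendant '[[[-10,-35,-5,0,0,0,0],[-11,-36,-5,0,0,0,0],[0,0,0,0,0,0,0],[0,0,0,0,0,0,0],[0,0,0,0,0,0,0]]]' |tail -1
python3 - <<'E'
from h import *
im,c=load("w2"); g=cv2.cvtColor(im,cv2.COLOR_BGR2GRAY)
m=((g<85)).astype(np.uint8); n,l,st,ce=cv2.connectedComponentsWithStats(m[60:110,180:245])
for i in range(1,n):
    if st[i,4]>60: print(st[i],ce[i]+[180,60], plane(c,ce[i]+[180,60],81.5)[0], plane(c,ce[i]+[180,60],70)[0])
print("plate", plane(c,np.array([(404,60),(228,132),(262,207),(431,142)])/1.5,6).round(1).tolist())
im,c=shot("wrist","w3"); s=monitor.observe(); print(s["tool_pos"],s["clock"])
cv2.imwrite("pics/w3b.png",cv2.resize(im,None,fx=1.5,fy=1.5,interpolation=cv2.INTER_CUBIC))
E
```

```text
grip_force: 0.0
grip_force: 0.0
[ 44   9  21  41 250] [237.82   94.236] [537.46827745  30.73204228  81.5       ] [538.33401117  31.08572175  70.        ]
[ 19  11  24  26 503] [210.51491054  83.58449304] [552.61751963  53.27421797  81.5       ] [554.07312932  54.50563691  70.        ]
[22 21 28 23 92] [220.0326087   96.81521739] [539.0160267   47.57051854  81.5       ] [539.94202614  48.5798488   70.        ]
plate [[593.2, -15.9, 6.0], [573.7, 130.1, 6.0], [511.1, 120.2, 6.0], [529.6, -23.7, 6.0]]
[429.95402999 289.72074392 260.13029872] 4.0
```

View pics/w3b.png

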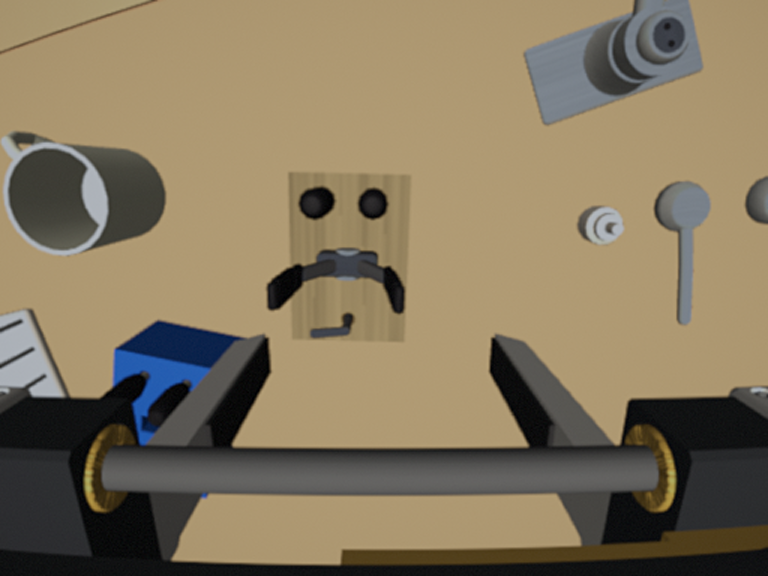

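Wooden block top corners (1.5x) are (289,172), (411,175), (405,341) and (292,341). The pliers' joint is at (347,263), and the handles rise to about (285,290) and (396,290).

Run:
```python
from h import *
im,c=load("w3")
P=plane(c,np.array([(289,172),(411,175),(405,341),(292,341)])/1.5,78)[:,:2]; print(P.round(1), P.mean(0), cv2.minAreaRect(P.astype(np.float32)))
print("drv", plane(c,np.array([(317,203),(373,203)])/1.5,110).round(1))
ctr=P.mean(0); e=(P[0]+P[1]-P[2]-P[3]); yaw=np.degrees(np.arctan2(e[1],e[0])); print("yaw",yaw)
print("joint top", plane(c,np.array([(347,257)])/1.5,102).round(1))
# dark handles
g=cv2.cvtColor(im,cv2.COLOR_BGR2GRAY); m=(g<40).astype(np.uint8); n,l,st,ce=cv2.connectedComponentsWithStats(m[165:215,170:280])
for i in range(1,n):
    if st[i,4]>20: print(st[i]+np.array([170,165,0,0,0]),ce[i]+[170,165])
# predicted handles
a=np.radians(yaw+90); yv=np.array([np.cos(a),np.sin(a)])
for sgn in(1,-1):
  for z in (150,188): print(sgn,z,(proj(c,[*(ctr+sgn*30*yv),z])).round(1), "outer",(proj(c,[*(ctr+sgn*35*yv),z])).round(1))
```

```text
[[518.3 336.8]
 [496.1 250.7]
 [371.4 282. ]
 [391.6 370.1]] [444.33924188 309.87136897] ((443.74383544921875, 309.9765625), (90.36104583740234, 131.03501892089844), 75.56645965576172)
drv [[493.  317.9 110. ]
 [484.5 281.4 110. ]]
yaw -14.392452947216759
joint top [[451.6 308.  102. ]]
[179 177  24  29 421] [189.5368171  190.55106888]
[255 178  14  30 262] [262.17175573 192.33969466]
[230 210   5   5  23] [231.82608696 212.        ]
1 150 [[194.9 188.1]] outer [[189.4 188. ]]
1 188 [[186.  199.4]] outer [[179.7 199.2]]
-1 150 [[260.7 189.7]] outer [[266.1 189.9]]
-1 188 [[261.9 201.2]] outer [[268.3 201.4]]
```

Run:
```python
from h import *
print(go([444,310,168],75.6))
```

```text
(array([  9.1, -23. ,  92.1]), array([0.06, 0.01, 1.37]))
```

```bash
python3 -m pendant '[[[5,-12,0,0,0,0,0],[4,-11,0,0,0,0,0],[0,0,10,0,0,1.4,0],[0,0,20,0,0,0,0],[0,0,20,0,0,0,0]]]' | tail -5;python3 -m pendant '[[[0,0,20,0,0,0,0],[0,0,16,0,0,0,0],[0,0,6,0,0,0,0],[0,0,0,0,0,0,0],[0,0,0,0,0,0,0.15]]]'
python3 - <<'E'
from h import *
im,c=shot("wrist","w4"); print(go([444,310,168],75.6))
cv2.imwrite("pics/w4b.png",cv2.resize(im,None,fx=1.5,fy=1.5,interpolation=cv2.INTER_CUBIC))
E
```

```text
tool_pos: [444.0, 310.1, 209.9]
tool_rot: [[0.968, -0.25, 0.001], [-0.25, -0.968, 0.0], [0.001, -0.0, -1.0]]
ft_force: [-0.6, 0.4, -0.4]
gripper_width: 1.002
grip_force: 0.0
clock: 4.83
tool_pos: [443.5, 310.7, 168.5]
tool_rot: [[0.969, -0.249, -0.0], [-0.249, -0.969, -0.0], [-0.0, 0.0, -1.0]]
ft_force: [0.6, -0.4, 0.1]
gripper_width: 0.957
grip_force: 0.0
(array([0.4, 1.2, 1.4]), array([-0.05, -0.07,  0.03]))
```

View pics/w4b.png

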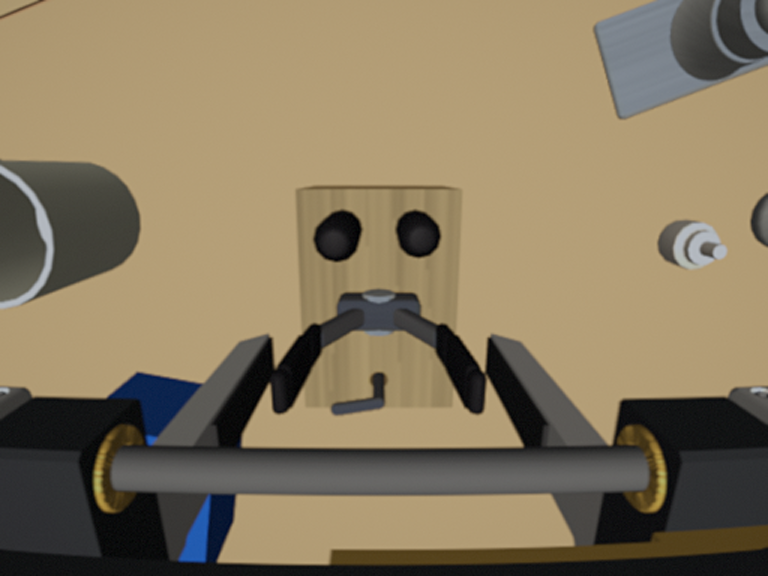

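The handles (283,390) and (470,390) sit centred between the fingers (inner edges 271 and 488). I close lightly.

```bash
python3 -m pendant '[[[0,0,0,0,0,0,0.2],[0,0,0,0,0,0,0.25],[0,0,0,0,0,0,0.27],[0,0,0,0,0,0,0.29],[0,0,0,0,0,0,0.29]]]'|tail -5;python3 -m pendant '[[[0,0,0,0,0,0,0.29],[0,0,0,0,0,0,0.29],[0,0,0,0,0,0,0.29],[0,0,0,0,0,0,0.29],[0,0,0,0,0,0,0.29]]]'
```

```text
tool_pos: [444.4, 311.7, 171.1]
tool_rot: [[0.969, -0.247, 0.004], [-0.247, -0.969, 0.001], [0.004, -0.002, -1.0]]
ft_force: [0.2, -2.1, 5.9]
gripper_width: 0.709
grip_force: 4.5
clock: 5.72
tool_pos: [444.4, 311.8, 171.2]
tool_rot: [[0.969, -0.247, 0.004], [-0.247, -0.969, 0.001], [0.004, -0.002, -1.0]]
ft_force: [-1.5, -2.4, 6.3]
gripper_width: 0.709
grip_force: 4.5
```

```bash
python3 -m pendant '[[[0,0,-3,0,0,0,0.29],[0,0,-6,0,0,0,0.29],[0,0,-10,0,0,0,0.29],[0,0,-12,0,0,0,0.29],[0,0,-12,0,0,0,0.29]]]'|tail -5;python3 -m pendant '[[[0,0,-15,0,0,0,0.29],[0,0,-15,0,0,0,0.29],[0,0,-10,0,0,0,0.29],[0,0,-4,0,0,0,0.29],[0,0,0,0,0,0,0.29]]]'
python3 - <<'E'
from h import *
im,c=shot("wrist","w5"); im2,c2=shot("top","t5"); im3,c3=shot("scene","s5")
cv2.imwrite("pics/w5b.png",np.hstack([cv2.resize(im[170:300,150:360],(630,390)),cv2.resize(im3[110:240,300:380],(160,260))[:,:].copy() if 0 else cv2.resize(im3[100:230,300:356],(168,390))]))
print(monitor.observe()["ft_force"],go([420,-319,200],75.2))
E
```

```text
tool_pos: [443.4, 311.8, 212.5]
tool_rot: [[0.969, -0.247, -0.0], [-0.247, -0.969, -0.0], [-0.0, 0.0, -1.0]]
ft_force: [-0.3, -0.2, -0.2]
gripper_width: 0.711
grip_force: 3.3
clock: 6.55
tool_pos: [444.0, 312.0, 257.4]
tool_rot: [[0.969, -0.247, 0.003], [-0.247, -0.969, 0.002], [0.002, -0.002, -1.0]]
ft_force: [1.0, 0.8, -1.4]
gripper_width: 0.713
grip_force: 3.3
[-0.69238577  0.18368059 -2.49388966] (array([133.4, 616.6,  55.1]), array([0.07, 0.07, 0.5 ]))
```

View pics/w5b.png

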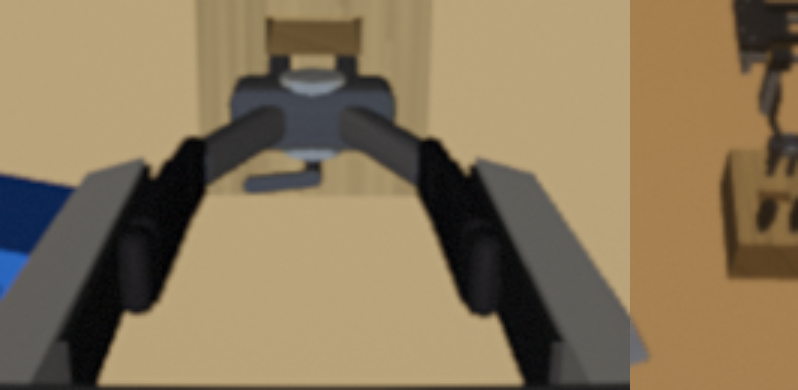

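```bash
python3 -m pendant '[[[2,10,0,0,0,0,0.29],[4,20,0,0,0,0,0.29],[5.4,28,2,0,0,0,0.29],[5.4,28,2,0,0,0,0.29],[5.4,28,2,0,0,0,0.29]]]'|tail -1;python3 -m pendant '[[[5.4,28,2,0,0,0,0.29],[5.4,28,2,0,0,0,0.29],[5.4,28,2,0,0,0,0.29],[5.4,28,2,0,0,0,0.29],[5.4,28,2,0,0,0,0.29]]]'|tail -1;python3 -m pendant '[[[5.4,28,2,0,0,0,0.29],[5.4,28,2,0,0,0,0.29],[5.4,28,2,0,0,0,0.29],[5.4,28,2,0,0,0,0.29],[5.4,28,3,0,0,0,0.29]]]'|tail -1;python3 -m pendant '[[[5.4,28,4,0,0,0,0.29],[5.4,28,4,0,0,0,0.29],[5.4,28,4,0,0,0,0.29],[5.4,28,4,0,0,0,0.29],[5.4,28,4,0,0,0,0.29]]]'|tail -1;python3 -m pendant '[[[5.4,28,4,0,0,0,0.29],[5.4,28,4,0,0,0,0.29],[4,20,2,0,0,0,0.29],[2,10,0,0,0,0,0.29],[0,0,0,0,0,0.4,0.29]]]'
python3 - <<'E'
from h import *
im,c=shot("wrist","w6"); 
cv2.imwrite("pics/w6b.png",cv2.resize(im[120:260,180:330],None,fx=4,fy=4,interpolation=cv2.INTER_CUBIC))
print(monitor.observe()["tool_pos"],go([406.8,-319.4,165],75.2))
E
```

```text
grip_force: 3.3
grip_force: 3.3
grip_force: 3.3
grip_force: 3.3
clock: 8.78
tool_pos: [405.3, -320.3, 197.4]
tool_rot: [[0.966, -0.257, -0.002], [-0.257, -0.966, 0.001], [-0.002, -0.0, -1.0]]
ft_force: [-0.3, -1.2, -1.7]
gripper_width: 0.712
grip_force: 3.3
[ 405.82433672 -318.86680417  197.79473155] (array([ 1.1,  0.3, 32.8]), array([-0.07,  0.09, -0.04]))
```

View pics/w6b.png

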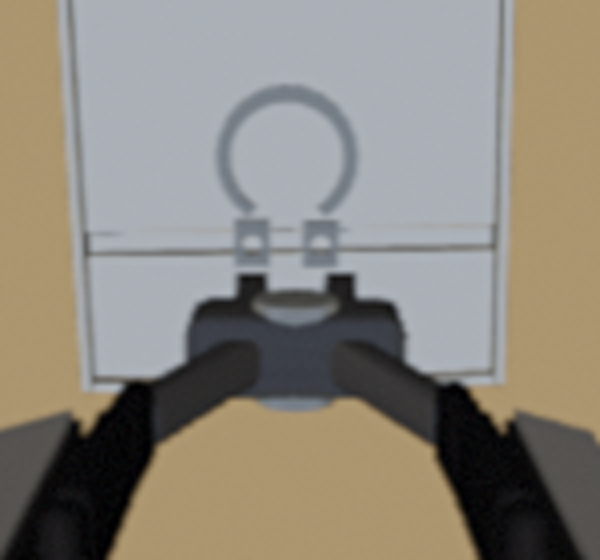

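The view shows the jaws at (252,285) and (341,285) with their front edge at row 273, just robot-side of the lug holes (253,240) and (320,240). The pins are hidden under the shoulders, so I use the jaw edges.

Run:
```python
from h import *
im,c=load("w6"); g=cv2.cvtColor(im,cv2.COLOR_BGR2GRAY).astype(int)
print(g[186:192,236:274])
print(g[184:192,[242,243,244,263,264,265,266]].T)
s=monitor.observe(); R=s["tool_rot"]; p=s["tool_pos"]
row=lambda r:np.array([(238/4+180,r),(266/4+180,r),(327/4+180,r),(355/4+180,r)])
for z in (62,66): print(z,((plane(c,row(188.5),z)-p)@R).round(1).tolist())
H=np.array([(253/4+180,240.5/4+120),(320/4+180,241/4+120)])
print("holes",plane(c,H,13), plane(c,H,13).mean(0), ((plane(c,H,13)-p)@R).round(1))
```

```text
[[176 175 164 151 147 148 149 149 148 147 149 162 173 176 176 176 175 175
  174 162 144 138 136 137 137 138 138 143 160 175 179 179 178 177 176 175
  175 175]
 [175 176 173 166 166 166 166 166 166 165 165 172 176 176 175 176 175 175
  176 174 171 171 172 172 172 166 162 163 167 171 171 170 170 174 176 176
  175 175]
 [177 176 162 129 102  99 100 100  99 102 125 160 175 177 176 175 176 176
  175 177 177 177 178 179 173 143 107  97 100 100  98 100 123 160 175 176
  176 175]
 [176 175 150  98  42  25  29  28  27  40 100 156 176 177 176 176 176 176
  176 176 176 176 177 176 162 117  53  26  28  27  26  35  91 153 174 177
  176 175]
 [177 175 149  95  40  25  29  30  27  35  92 155 177 179 178 178 179 178
  178 179 178 178 179 178 159 111  52  28  28  30  29  32  90 152 176 177
  176 175]
 [177 176 149  95  44  32  33  33  29  34  89 150 174 174 172 172 171 171
  171 171 172 171 174 173 151  99  44  30  32  32  31  34  89 154 177 177
  176 177]]
[[117 126 149 166 100  29  29  33]
 [119 125 149 166 100  28  30  33]
 [119 125 148 166  99  27  27  29]
 [126 127 143 163  97  26  28  30]
 [154 152 160 167 100  28  28  32]
 [173 171 175 171 100  27  30  32]
 [178 177 179 171  98  26  29  31]]
62 [[3.8, -11.5, 135.8], [3.8, -4.5, 135.8], [3.8, 10.7, 135.8], [3.8, 17.7, 135.8]]
66 [[4.7, -11.3, 131.8], [4.7, -4.4, 131.8], [4.7, 10.6, 131.8], [4.7, 17.4, 131.8]]
holes [[ 409.77003122 -310.126112     13.        ]
 [ 404.66865472 -328.79710006   13.        ]] [ 407.21934297 -319.46160603   13.        ] [[  1.9  -9.2 184.8]
 [  1.7  10.1 184.8]]
```

```bash
python3 -m pendant '[[[0.8,-1.3,6,0,0,0,0.285],[0.9,-1.3,8,0,0,0,0.28],[0,0,8,0,0,0,0.28],[0,0,8,0,0,0,0.28],[0,0,6,0,0,0,0.28]]]'|tail -1;python3 -m pendant '[[[0,0,0,0,0,0,0.28],[0,0,0,0,0,0,0.28],[0,0,0,0,0,0,0.28],[0,0,0,0,0,0,0.28],[0,0,0,0,0,0,0.28]]]'
python3 - <<'E'
from h import *
im,c=shot("wrist","w7"); g=cv2.cvtColor(im,cv2.COLOR_BGR2GRAY).astype(int)
cv2.imwrite("pics/w7b.png",cv2.resize(im[140:240,200:310],None,fx=6,fy=6,interpolation=cv2.INTER_CUBIC))
s=monitor.observe(); print(s["tool_pos"])
R=s["tool_rot"]; p=s["tool_pos"]
J=proj(c,p+np.array([[4,y,p[2]-28.] for y in(-14,-6,6,14)])@R.T); print(J)
E
```

```text
grip_force: 3.3
clock: 9.67
tool_pos: [409.1, -317.0, 163.1]
tool_rot: [[0.967, -0.254, 0.001], [-0.254, -0.967, -0.001], [0.001, 0.001, -1.0]]
ft_force: [0.1, 0.3, -1.7]
gripper_width: 0.724
grip_force: 3.3
[ 409.03893236 -316.9367474   163.01965004]
[[238.53126094 188.55001164]
 [246.56471959 188.55487344]
 [258.61708429 188.56340475]
 [266.65009294 188.56991553]]
```

View pics/w7b.png

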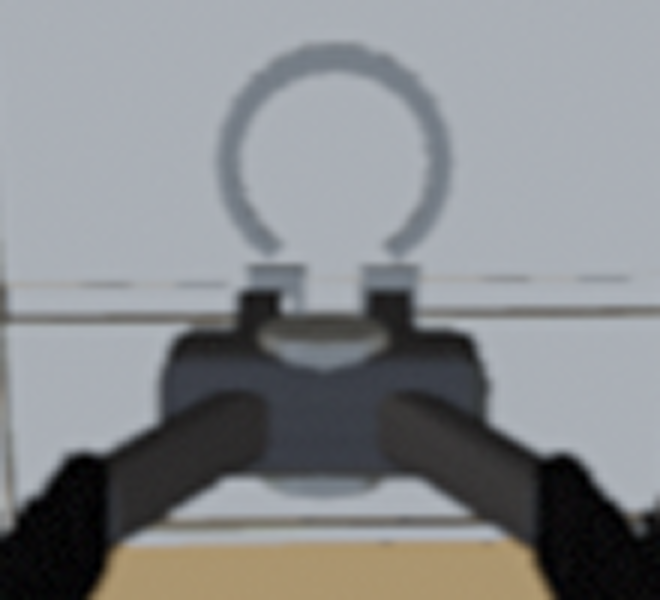

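This view (6x) shows the jaws at columns 240–280 and 366–413 with their front edge at row ~291. The lugs are at 248–305 and 361–420 just behind them, so the pliers need a small shift to the right and slightly forward. I've now viewed 10 pictures, so the rest is numeric.

Run:
```python
from h import *
im,c=load("w7"); g=cv2.cvtColor(im,cv2.COLOR_BGR2GRAY).astype(int)
print("cols 238..272"); print(g[182:196,238:273])
```

```text
cols 238..272
[[175 175 176 177 173 160 145 151 166 176 178 178 176 175 175 174 174 175
  175 174 175 175 176 176 177 175 163 145 136 150 166 176 176 175 175]
 [175 175 173 170 168 164 158 160 167 169 168 167 168 172 175 175 175 175
  174 175 175 173 170 169 170 170 166 154 146 157 167 170 173 176 175]
 [175 175 164 140 121 116 116 115 117 117 117 116 131 159 174 175 175 175
  174 175 174 165 145 131 129 130 128 121 116 120 124 138 162 175 175]
 [175 175 166 142 118 114 115 115 116 115 114 111 126 157 173 174 174 173
  174 174 172 164 142 122 119 119 118 118 117 116 117 133 159 173 173]
 [173 176 169 148 128 126 126 126 126 124 123 123 139 161 172 172 171 171
  170 170 169 160 141 126 124 125 126 125 125 123 122 136 156 167 168]
 [169 171 162 141 121 118 119 118 118 121 122 124 144 165 174 174 173 174
  173 174 171 157 134 119 118 119 118 119 118 116 121 142 164 173 174]
 [169 146 109  82  70  67  68  68  83 112 123 125 144 166 175 176 175 175
  176 177 175 157 123  89  72  70  71  72  72  73  96 139 168 175 176]
 [162 119  60  27  29  29  30  29  68 125 138 130 143 166 176 177 176 1
[... 244 characters left out ...]
  32  27  75 139 146 130 137 151 157 156 156 156
  156 157 155 142 105  58  34  32  32  33  32  34  65 112 136 140 139]
 [107  73  40  31  32  32  33  34  53  91  98  95  97 100 100  98  97  98
   99 101 105 103  84  53  35  35  31  34  32  31  61 106 126 127 125]
 [ 98  66  37  31  32  37  45  55  60  66  70  69  69  65  63  64  64  65
   67  67  70  73  68  60  53  43  35  31  32  34  67 125 156 164 164]
 [ 90  59  33  29  35  52  64  68  68  69  67  68  68  67  68  68  69  70
   68  69  69  67  70  68  66  59  45  33  30  29  48  92 121 129 128]
 [ 50  36  30  30  42  69  81  80  75  73  70  70  69  70  73  72  72  72
   71  70  69  70  71  75  80  78  61  38  30  30  32  44  55  57  58]]
```

Run:
```python
from h import *
im,c=load("w6"); g=cv2.cvtColor(im,cv2.COLOR_BGR2GRAY).astype(int)
print(g[172:188,[238,239,240,241]].T, g[172:188,[257,258,259,261]].T)
im,c=load("w7"); s=monitor.observe(); R=s["tool_rot"]; p=s["tool_pos"]; T=lambda uv,z:((plane(c,uv,z)-p)@R).round(2)
for z in(26,29,31): print("jaw",z,T([(242.8,188),(264.4,188)],z).tolist())
print("lug far edge",T([(245.75,183.5),(264.65,183.5)],13).tolist())
print("ring back px: ",[int(v) for v in im[145:160,255].mean(1)])
for r in (148.0,): print(T([(255.4,r)],13))
H=np.array([406.9,-319.4,13]); print("holes mid by earlier",((H-p)@R).round(2))
```

```text
[[174 176 167 154 151 151 155 156 157 151 126 130 153 158 164 173]
 [162 172 156 129 127 129 132 133 135 132 120 123 131 135 151 166]
 [144 160 150 121 119 123 123 133 147 141 121 117 123 126 147 166]
 [130 144 143 121 119 121 128 151 169 162 126 108 119 125 148 166]] [[176 177 169 124 118 123 124 129 142 143 119 118 123 122 138 171]
 [174 178 170 123 116 122 126 146 165 162 119 112 121 121 136 172]
 [159 174 169 123 116 122 133 164 178 169 123 116 122 121 137 172]
 [127 147 160 121 117 121 130 155 175 168 120 112 121 120 138 166]]
jaw 26 [[4.09, -9.81, 137.02], [4.1, 11.83, 137.03]]
jaw 29 [[4.81, -9.71, 134.02], [4.82, 11.71, 134.03]]
jaw 31 [[5.28, -9.64, 132.02], [5.3, 11.63, 132.03]]
lug far edge [[5.79, -7.14, 150.02], [5.81, 12.56, 150.03]]
ring back px:  [177, 171, 138, 125, 126, 124, 136, 166, 176, 176, 176, 175, 175, 176, 176]
[[ 42.62   2.81 150.06]]
holes mid by earlier [ -1.59   2.84 150.02]
```

```bash
python3 -m pendant '[[[-1,0.9,0,0,0,0,0.275],[-1.1,0.9,0,0,0,0,0.275],[0,0,3,0,0,0,0.275],[0,0,3,0,0,0,0.275],[0,0,0,0,0,0,0.275]]]'|tail -5;python3 -m pendant '[[[0,0,0,0,0,0,0.275],[0,0,0,0,0,0,0.275],[0,0,0,0,0,0,0.275],[0,0,0,0,0,0,0.275],[0,0,0,0,0,0,0.275]]]'|tail -5
python3 - <<'E'
from h import *
im,c=shot("wrist","w8"); g=cv2.cvtColor(im,cv2.COLOR_BGR2GRAY).astype(int)
print(monitor.observe()["tool_pos"]); print(g[178:196,236:273])
print("back",g[138:156,254:256].mean(1).astype(int))
E
```

```text
tool_pos: [406.0, -317.5, 155.5]
tool_rot: [[0.967, -0.254, -0.001], [-0.254, -0.967, 0.001], [-0.001, -0.001, -1.0]]
ft_force: [0.0, 0.8, -1.3]
gripper_width: 0.725
grip_force: 3.2
tool_pos: [406.4, -317.9, 156.6]
tool_rot: [[0.967, -0.254, 0.0], [-0.254, -0.967, -0.0], [0.0, 0.0, -1.0]]
ft_force: [-0.2, -0.3, -1.7]
gripper_width: 0.727
grip_force: 3.2
[ 406.39856651 -317.91294947  156.59214375]
[[176 173 162 142 128 123 119 119 138 164 175 175 175 175 175 174 175 175
  174 174 174 175 174 175 175 175 170 151 129 119 121 124 132 148 166 174
  175]
 [176 176 172 158 138 126 123 118 125 156 173 175 175 175 175 174 175 175
  174 174 174 175 174 174 175 174 157 129 116 119 124 131 147 165 174 176
  175]
 [175 176 176 171 159 141 128 127 140 163 174 176 174 175 174 176 175 175
  175 175 175 175 174 174 176 175 162 141 127 124 131 148 167 174 176 175
  174]
 [174 175 176 177 174 163 147 144 162 176 178 176 176 175 175 175 175 175
  175 175 175 175 175 176 177 177 175 164 144 136 149 166 175 177 175 175
  175]
 [174 176 175 171 168 165 155 154 163 170 170 169 169 173 175 175 174 174
  175 
[... 1469 characters left out ...]

 [117 117 106  74  40  31  34  31  32  31  53  97 115 105  90  84  81  81
   83  84  89  94 107 113  91  54  34  31  32  31  31  41  84 130 147 149
  151]
 [168 168 150 104  51  31  30  35  41  48  55  74  82  76  71  69  68  68
   68  70  72  74  80  84  76  58  45  38  33  33  32  47 102 157 176 177
  176]
 [152 151 131  84  40  28  34  49  62  65  67  67  68  66  66  66  66  69
   68  68  70  69  68  69  70  66  66  56  42  32  30  39  88 146 167 169
  168]
 [ 80  80  66  41  30  28  40  64  77  73  69  68  68  69  71  70  72  72
   71  72  70  70  69  68  69  70  73  72  57  36  28  28  46  78  93  94
   94]]
back [174 174 174 174 174 176 170 139 124 125 124 128 151 171 175 175 175 174]
```

Run:
```python
from h import *
im,c=load("w8"); s=monitor.observe(); R=s["tool_rot"]; p=s["tool_pos"]; T=lambda uv,z:((plane(c,uv,z)-p)@R).round(2)
for z in(20,22,24): print("jaw",z,T([(242.95,188.5),(264.2,188.5)],z).tolist())
print("lug far edge",T([(243.85,182.5),(263.2,182.5)],13).tolist(), "back", T([(253.6,144.65)],13).tolist())
```

```text
jaw 20 [[3.69, -9.67, 136.59], [3.71, 11.6, 136.59]]
jaw 22 [[4.17, -9.6, 134.59], [4.19, 11.52, 134.59]]
jaw 24 [[4.66, -9.54, 132.59], [4.67, 11.44, 132.59]]
lug far edge [[8.29, -8.94, 143.59], [8.31, 10.79, 143.6]] back [[46.6, 0.95, 143.6]]
```

```bash
python3 -m pendant '[[[0.7,0,0,0,0,0,0.27],[0,0,1.5,0,0,0,0.27],[0,0,1.5,0,0,0,0.27],[0,0,1,0,0,0,0.27],[0,0,0,0,0,0,0.27]]]'|tail -5;python3 -m pendant '[[[0,0,1,0,0,0,0.27],[0,0,1,0,0,0,0.27],[0,0,0,0,0,0,0.27],[0,0,0,0,0,0,0.27],[0,0,0,0,0,0,0.27]]]'|tail -5
```

```text
tool_pos: [406.9, -317.9, 152.0]
tool_rot: [[0.967, -0.254, -0.001], [-0.254, -0.967, 0.0], [-0.001, -0.0, -1.0]]
ft_force: [-1.0, 0.8, -1.7]
gripper_width: 0.73
grip_force: 3.2
tool_pos: [407.0, -318.1, 150.5]
tool_rot: [[0.967, -0.254, 0.0], [-0.254, -0.967, -0.0], [0.0, 0.0, -1.0]]
ft_force: [0.4, 0.1, -1.6]
gripper_width: 0.731
grip_force: 3.2
```

```bash
python3 -m pendant '[[[0,0,1,0,0,0,0.27],[0,0,1,0,0,0,0.27],[0,0,0,0,0,0,0.27],[0,0,0,0,0,0,0.27],[0,0,0,0,0,0,0.27]]]'|tail -5;python3 -m pendant '[[[0,0,1,0,0,0,0.27],[0,0,1,0,0,0,0.27],[0,0,0,0,0,0,0.27],[0,0,0,0,0,0,0.27],[0,0,0,0,0,0,0.27]]]'|tail -5
```

```text
tool_pos: [407.0, -318.0, 148.4]
tool_rot: [[0.967, -0.254, -0.0], [-0.254, -0.967, -0.0], [-0.0, 0.0, -1.0]]
ft_force: [-0.6, 0.3, -1.8]
gripper_width: 0.73
grip_force: 3.3
tool_pos: [407.6, -318.7, 147.9]
tool_rot: [[0.967, -0.254, 0.002], [-0.254, -0.967, -0.002], [0.003, 0.002, -1.0]]
ft_force: [-0.1, 0.5, 5.1]
gripper_width: 0.734
grip_force: 3.9
```

```bash
python3 -m pendant '[[[0,0,-0.8,0,0,0,0.30],[0,0,0,0,0,0,0.33],[0,0,0,0,0,0,0.36],[0,0,0,0,0,0,0.38],[0,0,0,0,0,0,0.38]]]'|tail -5;python3 -m pendant '[[[0,0,0,0,0,0,0.40],[0,0,0,0,0,0,0.42],[0,0,0,0,0,0,0.42],[0,0,0,0,0,0,0.42],[0,0,0,0,0,0,0.42]]]'|tail -5
python3 - <<'E'
from h import *
im,c=shot("wrist","w9"); g=cv2.cvtColor(im,cv2.COLOR_BGR2GRAY).astype(int)
print(g[182:194,232:277])
E
```

```text
tool_pos: [407.6, -319.2, 149.0]
tool_rot: [[0.967, -0.254, 0.002], [-0.254, -0.967, -0.004], [0.003, 0.003, -1.0]]
ft_force: [-0.5, -0.3, 5.8]
gripper_width: 0.624
grip_force: 7.5
tool_pos: [407.6, -319.4, 149.2]
tool_rot: [[0.967, -0.254, 0.002], [-0.254, -0.967, -0.004], [0.003, 0.003, -1.0]]
ft_force: [-1.1, -1.6, 7.4]
gripper_width: 0.581
grip_force: 12.5
[[176 177 178 173 157 136 127 125 122 133 157 174 177 177 177 177 177 176
  177 177 177 176 177 176 176 177 176 177 176 177 177 175 156 132 121 123
  126 133 150 169 176 177 176 176 176]
 [176 177 178 177 170 156 140 128 125 130 152 170 176 177 176 176 177 177
  176 176 176 177 177 177 176 177 176 176 177 177 178 175 158 136 126 126
  133 150 168 176 178 176 177 177 176]
 [176 176 177 178 177 174 161 141 135 149 168 176 178 177 177 177 176 176
  176 176 177 176 176 177 177 176 176 177 177 178 178 179 174 160 142 135
  150 169 177 178 178 177 176 176 176]
 [177 177 177 177 175 173 168 156 153 165 174 176 178 179 178 178 177 177
  177 177 177 177 176 177 177 176 177 177 177 176 176 176 174 168 154 148
  161 170 172 175 177 177 17
[... 807 characters left out ...]
0 119 131 154 172 175 175
  175 175 175 175 173 173 172 171 172 170 159 139 126 112  83  59  55  56
   55  51  62 107 154 172 173 171 172]
 [177 179 175 138  70  28  28  30  30  27  40  78 110 132 161 177 180 179
  180 179 180 180 181 180 180 180 180 178 165 142 126 100  58  32  30  30
   29  26  38  97 157 179 179 178 177]
 [177 179 176 139  69  28  31  33  31  32  36  70 107 135 164 178 176 175
  173 173 173 173 173 172 172 174 176 176 163 142 124  93  50  30  32  33
   33  30  45 105 161 180 181 180 179]
 [181 182 179 142  72  32  33  36  34  33  30  55  98 127 154 159 146 136
  128 122 121 119 120 120 122 132 147 154 153 138 114  77  42  32  34  34
   32  32  48 104 156 174 174 174 173]]
```

```bash
python3 -m pendant '[[[0,0,-1,0,0,0,0.45],[0,0,-0.5,0,0,0,0.48],[0,0,-0.5,0,0,0,0.50],[0,0,0,0,0,0,0.52],[0,0,0,0,0,0,0.54]]]'|tail -5;python3 -m pendant '[[[0,0,-0.5,0,0,0,0.56],[0,0,0,0,0,0,0.58],[0,0,0,0,0,0,0.60],[0,0,0,0,0,0,0.62],[0,0,0,0,0,0,0.62]]]'|tail -5;
python3 -m pendant '[[[0,0,0,0,0,0,0.62],[0,0,0,0,0,0,0.62],[0,0,0,0,0,0,0.62],[0,0,0,0,0,0,0.62],[0,0,0,0,0,0,0.62]]]'|tail -5
python3 - <<'E'
from h import *
im,c=shot("wrist","w10"); g=cv2.cvtColor(im,cv2.COLOR_BGR2GRAY).astype(int)
print(g[180:194,224:284:1])
print("back",g[138:160,252:254].mean(1).astype(int))
E
```

```text
tool_pos: [407.3, -318.5, 150.1]
tool_rot: [[0.967, -0.254, 0.001], [-0.254, -0.967, -0.001], [0.001, 0.001, -1.0]]
ft_force: [-0.2, -1.0, 6.6]
gripper_width: 0.469
grip_force: 14.5
tool_pos: [407.1, -318.5, 150.2]
tool_rot: [[0.967, -0.254, 0.0], [-0.254, -0.967, -0.001], [0.001, 0.001, -1.0]]
ft_force: [-0.4, -1.5, 4.9]
gripper_width: 0.381
grip_force: 15.4
tool_pos: [407.1, -318.5, 150.2]
tool_rot: [[0.967, -0.254, 0.0], [-0.254, -0.967, -0.001], [0.001, 0.001, -1.0]]
ft_force: [0.2, -1.3, 5.1]
gripper_width: 0.383
grip_force: 15.4
[[179 178 179 179 179 179 179 167 148 133 128 126 134 159 176 179 179 179
  179 179 179 179 179 179 178 179 178 179 179 178 179 179 178 179 178 178
  179 179 179 179 179 178 178 179 179 180 173 151 129 125 127 136 157 174
  179 179 179 179 178 178]
 [178 178 178 178 179 179 180 177 166 145 130 124 117 132 163 178 179 179
  179 179 178 179 178 179 179 178 178 178 179 179 179 179 179 178 179 179
  178 179 178 179 179 178 179 179 179 177 156 132 126 127 134 151 171 178
  179 178 179 179 179 178]
 [179 178 179 179 179 179 180 181 177 158 135 127 128 140 164
[... 2323 characters left out ...]
 174
  176 178 181 181 182 182 183 179 155 112  72  43  31  32  33  35  34  30
   67 133 172 182 181 181]
 [178 178 180 177 146  87  48  42  39  36  36  34  30  30  66 130 167 178
  177 177 172 158 141 129 117 110 101  97  96  95  96  95  98 104 111 120
  134 150 166 174 177 177 179 175 142  86  42  33  33  32  36  37  36  29
   64 126 163 172 172 172]
 [157 157 158 156 130  81  46  44  41  37  33  35  32  31  44  88 125 137
  138 137 127 104  86  75  69  65  64  64  65  65  67  67  68  65  66  71
   80  93 106 119 129 132 135 127  95  52  30  33  34  35  37  36  34  31
   45  85 114 122 124 124]]
back [178 178 178 178 179 178 178 178 179 179 180 175 147 129 128 128 131 150
 176 180 179 178]
```

```bash
python3 -m pendant '[[[0,0,-0.5,0,0,0,0.63],[0,0,-0.5,0,0,0,0.64],[0,0,0,0,0,0,0.65],[0,0,-2,0,0,0,0.65],[0,0,-3,0,0,0,0.65]]]'|tail -5;python3 -m pendant '[[[0,0,-4,0,0,0,0.65],[0,0,-6,0,0,0,0.65],[0,0,-8,0,0,0,0.65],[0,0,-8,0,0,0,0.65],[0,0,-8,0,0,0,0.65]]]'|tail -5;
python3 -m pendant '[[[0,0,-8,0,0,0,0.65],[0,0,-8,0,0,0,0.65],[0,0,-6,0,0,0,0.65],[0,0,-3,0,0,0,0.65],[0,0,0,0,0,0,0.65]]]'|tail -5
python3 - <<'E'
from h import *
im,c=shot("wrist","w11"); g=cv2.cvtColor(im,cv2.COLOR_BGR2GRAY).astype(int)
# ring mask: gray steel vs tray
m=((g<145)&(g>90)).astype(np.uint8); 
for r in range(130,200,2): print(r,''.join('#' if v<60 else ('+' if v<148 else '.') for v in g[r,215:295]))
E
```

```text
tool_pos: [406.3, -316.8, 154.0]
tool_rot: [[0.967, -0.254, -0.003], [-0.254, -0.967, 0.004], [-0.004, -0.003, -1.0]]
ft_force: [-0.7, -0.1, -2.0]
gripper_width: 0.355
grip_force: 14.3
tool_pos: [407.1, -318.1, 190.9]
tool_rot: [[0.967, -0.254, 0.0], [-0.254, -0.967, -0.0], [0.001, 0.0, -1.0]]
ft_force: [0.1, -1.0, -1.8]
gripper_width: 0.354
grip_force: 14.3
tool_pos: [407.4, -318.4, 216.0]
tool_rot: [[0.967, -0.254, 0.001], [-0.254, -0.967, -0.001], [0.002, 0.001, -1.0]]
ft_force: [0.4, 0.5, -1.9]
gripper_width: 0.351
grip_force: 14.3
130 ................................................................................
132 ................................................................................
134 ................................................................................
136 ................................................................................
138 ................................................................................
140 ................................................................................
142 ............................................
[... 1716 characters left out ...]
....................
184 ...................+............................................................
186 ...............+++++.....................................++++++.................
188 ..............++++++++++.............................++++++++++.................
190 ............++######++++..............................++++#####++...............
192 ............++########+..........+++++++++++..........++########+...............
194 ............++#########+++++++++++++++++++++++++++++++##########+...............
196 ............++##############+++++++++++++++++++++###############+...............
198 ............++###############+++++++++++++++++++###############++...............
```

```bash
python3 -m pendant '[[[0,0,-6,0,0,0,0.65],[0,-8,-9,0,0,0,0.65],[2,-16,-9,0,0,0,0.65],[2,-24,-9,0,0,0,0.65],[2,-24,-6,0,0,0,0.65]]]'|tail -1;python3 -m pendant '[[[2,-24,0,0,0,0,0.65],[2,-24,0,0,0,0,0.65],[2,-24,0,0,0,0,0.65],[2,-24,0,0,0,0,0.65],[2,-24,0,0,0,0,0.65]]]'|tail -1;python3 -m pendant '[[[2,-24,0,0,0,0,0.65],[2,-24,0,0,0,0,0.65],[2,-24,0,0,0,0,0.65],[2,-24,0,0,0,0,0.65],[2,-24,0,0,0,0,0.65]]]'|tail -1;python3 -m pendant '[[[2,-24,0,0,0,0,0.65],[2,-24,0,0,0,0,0.65],[0,-20,0,0,0,0,0.65],[0,-11,0,0,0,0,0.65],[0,-5,0,0,0,0,0.65]]]'|tail -1;python3 -m pendant '[[[0,0,0,0,0,0,0.65],[0,0,0,0,0,0,0.65],[0,0,0,0,0,0,0.65],[0,0,0,0,0,0,0.65],[0,0,0,0,0,0,0.65]]]'
python3 - <<'E'
from h import *
im,c=shot("wrist","w12"); g=cv2.cvtColor(im,cv2.COLOR_BGR2GRAY).astype(int)
s=monitor.observe(); p=s["tool_pos"];R=s["tool_rot"]; print(p, go([535.6,57.8,255],75.2))
# predictions: tap top circle, groove; ring centre
print("tap top px",proj(c,[[552.6,53.3,81.5]])); 
for r in range(140,200,2): print(r,''.join('#' if v<50 else ('+' if v<85 else ('-' if v<115 else('~' if v<140 else '.'))) for v in g[r,200:310]))
E
```

```text
grip_force: 14.3
grip_force: 14.3
grip_force: 14.3
grip_force: 14.3
clock: 17.83
tool_pos: [536.4, 56.5, 253.9]
tool_rot: [[0.967, -0.255, 0.0], [-0.255, -0.967, -0.0], [0.0, 0.0, -1.0]]
ft_force: [0.5, -0.2, -1.5]
gripper_width: 0.356
grip_force: 14.3
[536.47392315  56.63044451 253.86218502] (array([-1.1, -0.9, -1.1]), array([ 0.01, -0.01,  0.03]))
tap top px [[251.65671654 169.66377419]]
140 .....................................~~~~...~~~~.~~~~~~-------~~~~~~~~~~~~~~~~~~~~~~~~~~~~~~~~~~~~~~~~~~~.....
142 ....................................~~~~~.....~~~~~~~~~--+--------~~~~~~~~~~~~~~~~~~~~~~~~~~~~~~~~~~~~~~~.....
144 ...............................~~~~~~--~~.....~~~~~~~~~-------------~~~~~~~~~~~~~~~~~~~~~~~~~~~~~~~~~~.~~~....
146 ...........................~~~~~~~~-----~~.....~~~~~~~~~--------++++--~~~~~~~~~~~~~~~~~~~~~~~~~~~..~~~~~~~~...
148 ......................~~~~~~~...~~------~~~....~~~.~~.....~~~-----++++--~~~~~~~~~~~~~~~~~~~~...~~~~~~~~~~~~~..
150 ..................~~~~~~.......~~------~~.....~~~..............~~---+++--~~~~~~~~~~~~~~~..~~~~~~~~~~~~~~~~~~..
152 ............~
[... 2042 characters left out ...]
..........
188 .......~~.~.....~..........~~~~~~~~~~~~~~~~~........................~~~~~~~~~~................................
190 .........~~.~.~......~~~~~~-+++++#+-~~...............................~~-++#++++-..............................
192 ................~~~~~~~~~~~-+#######+-..........~~~~~~~~~~~..........~+########-..............................
194 ...........~~~~~~~~~~~~~~~~-+#+#######---~~~-+++++++++++++++++---~~~-+#########-..............................
196 ..........~~~~~~~~~~~~~....~+#############+-~~~--------------~~-+##############-..............................
198 ...........~~~~~~~~........~+##############++-~~....~~~....~--++##############+~..............................
```

```bash
cat >> h.py <<'E'
def cent(g,r0,r1,c0,c1,lo,hi):
    m=((g[r0:r1,c0:c1]<hi)&(g[r0:r1,c0:c1]>=lo)).astype(np.uint8); n,l,st,ce=cv2.connectedComponentsWithStats(m); i=1+np.argmax(st[1:,4]); return ce[i]+[c0,r0],st[i]+np.array([c0,r0,0,0,0])
def edge(v,i0,th): # subpixel crossing near i0
    v=np.array(v,float); k=np.nonzero((v[:-1]-th)*(v[1:]-th)<=0)[0]; k=k[np.argmin(abs(k-i0))]; return k+(th-v[k])/(v[k+1]-v[k]+1e-9)
E
python3 - <<'E'
from h import *
# tool frame expressed in camera is fixed: use w11's camera with a consistent pose via hand-eye from current reading
s=monitor.observe(); p=s["tool_pos"];R=s["tool_rot"]; c=camera_info("wrist")
T=lambda uv,h:((plane(c,uv,p[2]-h)-p)@R).round(2)   # h = depth below TCP
im,_=load("w11"); g=cv2.cvtColor(im,cv2.COLOR_BGR2GRAY).astype(int)
rows=range(166,177); Lo=min(edge(g[r],229,148) for r in rows); Ro=max(edge(g[r],278,148) for r in rows)
cols=range(248,260); b=np.mean([edge(g[:,k],151,148) for k in cols]); bi=np.mean([edge(g[:,k],156,148) for k in cols])
print("w11 ring px",Lo,Ro,b,bi); mid=(Lo+Ro)/2
print("ring back outer,inner",T([(mid,b),(mid,bi)],137.2),"sides",T([(Lo,171),(Ro,171)],137.2))
im,_=load("w12"); g=cv2.cvtColor(im,cv2.COLOR_BGR2GRAY).astype(int)
ce,st=cent(g,155,185,235,270,0,95); print("bore",ce,st,T([ce],p[2]-81.5), "z",p[2])
E
```

```text
w11 ring px 228.56521739132893 277.78947368416897 151.4641738476738 155.87581272611337
ring back outer,inner [[ 40.54   0.56 137.21]
 [ 36.24   0.56 137.21]] sides [[ 21.27 -23.75 137.2 ]
 [ 21.3   24.9  137.21]]
bore [251.57142857 169.44680851] [242 160  20  20 329] [[ 16.65  -1.15 172.36]] z 253.86218502276503
```

```bash
python3 -m pendant '[[[0,-0.8,0,0,0,0,0.65],[0,-0.9,6,0,0,0,0.65],[0,0,8,0,0,0,0.65],[0,0,8,0,0,0,0.65],[0,0,4,0,0,0,0.65]]]'|tail -1;python3 -m pendant '[[[0,0,0,0,0,0,0.65],[0,0,0,0,0,0,0.65],[0,0,0,0,0,0,0.65],[0,0,0,0,0,0,0.65],[0,0,0,0,0,0,0.65]]]'
python3 - <<'E'
from h import *
im,c=shot("wrist","w13"); s=monitor.observe(); p=s["tool_pos"];R=s["tool_rot"]
T=lambda uv,h:((plane(c,uv,p[2]-h)-p)@R).round(2)
g=cv2.cvtColor(im,cv2.COLOR_BGR2GRAY).astype(int)
ce,st=cent(g,155,195,232,275,0,95); print("bore",ce,st,T([ce],p[2]-81.5), p)
for r in range(144,200,2): print(r,''.join('#' if v<50 else ('+' if v<85 else ('-' if v<115 else('~' if v<140 else '.'))) for v in g[r,215:295]))
print(g[144:162,[240,246,252,258,264]].T)
E
```

```text
grip_force: 14.3
clock: 18.72
tool_pos: [537.2, 59.0, 228.3]
tool_rot: [[0.967, -0.254, 0.001], [-0.254, -0.967, -0.0], [0.001, -0.0, -1.0]]
ft_force: [-0.6, -0.7, -0.2]
gripper_width: 0.351
grip_force: 14.3
bore [254.24935065 173.96363636] [244 163  22  23 385] [[ 16.51   1.65 146.77]] [537.20302956  59.02817576 228.25528226]
144 ....................~~~~~~~~...~.~~~~~~~~~~-++--------~~~~~~~~~~~~~~~~~~~~~~~~~~
146 .................~~~~~~---~~....~~~~~~~~~~~------+------~~~~~~~~~~~~~~~~~~~~~~~~
148 ............~~~~~~~~~~----~~~....~~~~~~~~~~----~~---+++---~~~~~~~~~~~~~~~~~~~~~~
150 ........~~~~~~~...~~-------~~~..~~~~~~~~~...~~~-------++++--~~~~~~~~~~~~~~~~~~~~
152 ....~~~~~~~......~~-----~~~~~~~~~~~~~~~~~~~~...~~~~-----+++--~~~~~~~~~~~~~~~~~..
154 ~~~~~~........~~~~----~~.~.~~~~~~~~~~~~.~~~~~~~~~~~.~~---++++-~~~~~~~~~~~...~~~~
156 ~.........~~...~~---~~.~.~~~...~~~~~~~~~~~~~~~~~~~~~~..~~~-+++-~~~~....~~~~~~~~~
158 ...~~.~.......~~--~~~~~~~...~~~~~~~~~~~~~~~~~----~~~.~~~..~-++-~~..~~~~~~~~~~~~~
160 ~~........~~~~~~~~~.~~~~~~~~~~~~~~~~~~..~~~~~~~~~---~~~.~~.~-++~~~~~~~~~~~~~~~~~
162 ..
[... 1284 characters left out ...]
~-+#######+-~~.~~.~~~~----------~~~........~+########-...............
194 ..........~~-++########+------+++++++++++++++++---~~~-+#########-...............
196 .~~~~~~~~~~~-+#############+-~~~~------------~~~-+##############-...............
198 ~~~~~~~~~~~~~+##############++-~~......~....~--++##############+~...............
[[118 111 105 107 107  96  95 116 125 133 139 139 139 139 140 139 137 135]
 [139 140 141 141 140 141 140 138 138 139 138 140 139 127 117 121 127 133]
 [139 138 139 138 139 140 139 135 138 140 139 138 135 123 128 134 139 142]
 [101 106 108 112 114 123 141 142 139 139 139 137 125 118 123 130 138 140]
 [ 93  89  84  91 113 107  90 112 132 139 139 138 139 138 126 109 106 114]]
```

```bash
cat >> h.py <<'E'
def tool_T():
    s=monitor.observe(); p=s["tool_pos"];R=s["tool_rot"]; c=camera_info("wrist")
    o=R.T@(-np.array(c["R"]).T@np.array(c["t"])-p)
    return (lambda uv,h:((plane(c,uv,p[2]-h)-p)@R).round(2)), o, p
E
python3 - <<'E'
from h import *
T,o,p=tool_T(); print(o,p)
ce=(254.25,173.96); print("bore", T([ce],p[2]-81.5))
print("ring", T([(253.18,151.46)],137.2))
E
```

```text
[ 7.44315197e+01  1.25244589e-01 -1.56483499e+02] [537.20302956  59.02817576 228.25528226]
bore [[ 16.47   1.67 146.77]]
ring [[ 40.54   0.54 137.24]]
```

```bash
python3 -m pendant '[[[-0.2,0.6,1,0,0,0,0.65],[-0.1,0.5,1,0,0,0,0.65],[0,0,1.5,0,0,0,0.65],[0,0,0,0,0,0,0.65],[0,0,0,0,0,0,0.65]]]'|tail -5
python3 - <<'E'
from h import *
im,_=shot("wrist","w14"); T,o,p=tool_T()
g=cv2.cvtColor(im,cv2.COLOR_BGR2GRAY).astype(int)
ce,st=cent(g,155,195,232,275,0,95); print("bore",ce,st,T([ce],p[2]-81.5), p)
E
```

```text
tool_pos: [536.3, 58.0, 224.0]
tool_rot: [[0.967, -0.254, -0.0], [-0.254, -0.967, -0.0], [-0.0, 0.0, -1.0]]
ft_force: [0.1, -0.4, -1.8]
gripper_width: 0.351
grip_force: 14.3
bore [253.01511335 173.97732997] [242 163  23  23 397] [[ 17.24   0.42 142.66]] [536.36805571  58.03898434 224.16371292]
```

```bash
python3 -m pendant '[[[0.3,0,1,0,0,0,0.65],[0,0,1,0,0,0,0.65],[0,0,1,0,0,0,0.65],[0,0,0,0,0,0,0.65],[0,0,0,0,0,0,0.65]]]'|tail -5;  python3 -m pendant '[[[0,0,1,0,0,0,0.65],[0,0,1,0,0,0,0.65],[0,0,0.5,0,0,0,0.65],[0,0,0,0,0,0,0.65],[0,0,0,0,0,0,0.65]]]'|tail -5
```

```text
tool_pos: [536.6, 58.0, 221.1]
tool_rot: [[0.967, -0.254, -0.0], [-0.254, -0.967, -0.0], [-0.0, 0.0, -1.0]]
ft_force: [0.5, 0.0, -1.0]
gripper_width: 0.353
grip_force: 14.3
tool_pos: [536.7, 58.0, 218.7]
tool_rot: [[0.967, -0.254, -0.0], [-0.254, -0.967, -0.0], [-0.0, 0.0, -1.0]]
ft_force: [-0.0, -0.2, -1.5]
gripper_width: 0.354
grip_force: 14.3
```

```bash
python3 -m pendant '[[[0,0,0.7,0,0,0,0.65],[0,0,0.7,0,0,0,0.65],[0,0,0.6,0,0,0,0.65],[0,0,0,0,0,0,0.65],[0,0,0,0,0,0,0.65]]]'|tail -5;  python3 -m pendant '[[[0,0,0.8,0,0,0,0.65],[0,0,0.7,0,0,0,0.65],[0,0,0.5,0,0,0,0.65],[0,0,0,0,0,0,0.65],[0,0,0,0,0,0,0.65]]]'|tail -5
```

```text
tool_pos: [536.7, 57.9, 216.7]
tool_rot: [[0.967, -0.254, -0.0], [-0.254, -0.967, -0.0], [-0.0, 0.0, -1.0]]
ft_force: [0.7, -0.3, -1.6]
gripper_width: 0.352
grip_force: 14.3
tool_pos: [536.7, 57.9, 214.7]
tool_rot: [[0.967, -0.254, -0.0], [-0.254, -0.967, -0.0], [-0.0, 0.0, -1.0]]
ft_force: [0.4, -0.3, -1.8]
gripper_width: 0.355
grip_force: 14.3
```

```bash
python3 -m pendant '[[[0,0,0.8,0,0,0,0.65],[0,0,0.8,0,0,0,0.65],[0,0,0.8,0,0,0,0.65],[0,0,0.6,0,0,0,0.65],[0,0,0,0,0,0,0.65]]]'|tail -5;  python3 -m pendant '[[[0,0,0.8,0,0,0,0.65],[0,0,0.7,0,0,0,0.65],[0,0,0.5,0,0,0,0.65],[0,0,0,0,0,0,0.65],[0,0,0,0,0,0,0.65]]]'|tail -5; python3 -m pendant '[[[0,0,0.6,0,0,0,0.65],[0,0,0.6,0,0,0,0.65],[0,0,0,0,0,0,0.65],[0,0,0,0,0,0,0.65],[0,0,0,0,0,0,0.65]]]'|tail -5
```

```text
tool_pos: [536.6, 58.0, 211.6]
tool_rot: [[0.967, -0.254, -0.0], [-0.254, -0.967, -0.0], [-0.0, 0.0, -1.0]]
ft_force: [-0.7, -0.0, -1.8]
gripper_width: 0.352
grip_force: 14.1
tool_pos: [536.7, 58.0, 209.8]
tool_rot: [[0.967, -0.254, 0.0], [-0.254, -0.967, -0.0], [0.0, 0.0, -1.0]]
ft_force: [0.1, 0.6, -1.0]
gripper_width: 0.355
grip_force: 14.2
tool_pos: [536.7, 58.0, 208.6]
tool_rot: [[0.967, -0.254, 0.0], [-0.254, -0.967, -0.0], [0.0, 0.0, -1.0]]
ft_force: [0.0, 0.0, -1.4]
gripper_width: 0.355
grip_force: 14.3
```

```bash
python3 -m pendant '[[[0,0,0.5,0,0,0,0.65],[0,0,0.5,0,0,0,0.65],[0,0,0,0,0,0,0.65],[0,0,0,0,0,0,0.65],[0,0,0,0,0,0,0.65]]]'|tail -5;  python3 -m pendant '[[[0,0,0.5,0,0,0,0.65],[0,0,0.5,0,0,0,0.65],[0,0,0,0,0,0,0.65],[0,0,0,0,0,0,0.65],[0,0,0,0,0,0,0.65]]]'|tail -5
```

```text
tool_pos: [536.7, 58.0, 207.5]
tool_rot: [[0.967, -0.254, -0.0], [-0.254, -0.967, -0.0], [-0.0, 0.0, -1.0]]
ft_force: [0.0, 1.2, -1.0]
gripper_width: 0.351
grip_force: 14.3
tool_pos: [536.7, 58.0, 206.5]
tool_rot: [[0.967, -0.254, -0.0], [-0.254, -0.967, -0.0], [-0.0, 0.0, -1.0]]
ft_force: [-0.3, 0.8, -0.8]
gripper_width: 0.356
grip_force: 14.3
```

```bash
python3 -m pendant '[[[0,0,0.5,0,0,0,0.65],[0,0,0.3,0,0,0,0.65],[0,0,0,0,0,0,0.65],[0,0,0,0,0,0,0.65],[0,0,0,0,0,0,0.65]]]'|tail -5;  python3 -m pendant '[[[0,0,0.5,0,0,0,0.65],[0,0,0.3,0,0,0,0.65],[0,0,0,0,0,0,0.65],[0,0,0,0,0,0,0.65],[0,0,0,0,0,0,0.65]]]'|tail -5
```

```text
tool_pos: [536.9, 58.0, 206.1]
tool_rot: [[0.967, -0.254, 0.001], [-0.254, -0.967, -0.0], [0.001, -0.0, -1.0]]
ft_force: [-1.6, 0.2, 1.8]
gripper_width: 0.35
grip_force: 14.4
tool_pos: [537.1, 57.9, 206.0]
tool_rot: [[0.967, -0.254, 0.002], [-0.254, -0.967, -0.0], [0.002, -0.0, -1.0]]
ft_force: [-0.1, 0.2, 6.4]
gripper_width: 0.354
grip_force: 14.6
```

```bash
python3 -m pendant '[[[0,0,-0.5,0,0,0,0.65],[0,0,0,0,0,0,0.65],[-0.5,0,0,0,0,0,0.625],[-0.6,0,0,0,0,0,0.60],[-0.5,0,0,0,0,0,0.575]]]'|tail -5;  python3 -m pendant '[[[-0.5,0,0.1,0,0,0,0.55],[-0.5,0,0.1,0,0,0,0.525],[-0.5,0,0.1,0,0,0,0.50],[0,0,0,0,0,0,0.50],[0,0,0,0,0,0,0.50]]]'|tail -5
```

```text
tool_pos: [535.5, 58.2, 206.1]
tool_rot: [[0.967, -0.254, 0.001], [-0.254, -0.967, -0.0], [0.001, 0.0, -1.0]]
ft_force: [-0.5, 0.1, 5.6]
gripper_width: 0.42
grip_force: 11.6
tool_pos: [534.3, 58.6, 206.0]
tool_rot: [[0.967, -0.254, 0.002], [-0.254, -0.967, -0.0], [0.002, -0.0, -1.0]]
ft_force: [0.3, -0.8, 6.0]
gripper_width: 0.506
grip_force: 9.2
```

```bash
python3 -m pendant '[[[-0.5,0,-0.3,0,0,0,0.475],[-0.5,0,0,0,0,0,0.45],[-0.6,0,0,0,0,0,0.425],[-0.5,0,0,0,0,0,0.40],[0,0,0,0,0,0,0.40]]]'|tail -5;  python3 -m pendant '[[[-0.5,0,0,0,0,0,0.38],[-0.5,0,0,0,0,0,0.36],[-0.5,0,0,0,0,0,0.34],[-0.4,0,0,0,0,0,0.32],[0,0,0,0,0,0,0.31]]]'|tail -5;  python3 -m pendant '[[[0,0,0,0,0,0,0.30],[0,0,0,0,0,0,0.29],[0,0,0,0,0,0,0.29],[0,0,0,0,0,0,0.29],[0,0,0,0,0,0,0.29]]]'|tail -5
```

```text
tool_pos: [531.4, 59.3, 205.1]
tool_rot: [[0.967, -0.254, -0.001], [-0.254, -0.967, -0.0], [-0.001, 0.0, -1.0]]
ft_force: [0.6, -0.3, 3.2]
gripper_width: 0.599
grip_force: 4.5
tool_pos: [529.3, 59.8, 204.5]
tool_rot: [[0.967, -0.254, -0.002], [-0.254, -0.967, 0.0], [-0.002, 0.0, -1.0]]
ft_force: [0.2, -0.2, -1.4]
gripper_width: 0.685
grip_force: 4.2
tool_pos: [529.8, 59.7, 205.2]
tool_rot: [[0.967, -0.254, -0.0], [-0.254, -0.967, -0.0], [-0.0, 0.0, -1.0]]
ft_force: [0.7, 0.1, -1.6]
gripper_width: 0.709
grip_force: 3.3
```

Run:
```python
from h import *
im,_=shot("wrist","w15"); T,o,p=tool_T()
g=cv2.cvtColor(im,cv2.COLOR_BGR2GRAY).astype(int)
ce,st=cent(g,140,190,232,275,0,80); print("bore",ce,st,T([ce],p[2]-81.5), p)
for r in range(150,200,1): print(r,''.join('#' if v<45 else ('+' if v<85 else ('-' if v<108 else('~' if v<125 else('.' if v<140 else ' ')))) for v in g[r,212:296]))
```

```text
bore [252.96774194 170.76958525] [242 159  23  24 434] [[ 23.91   0.35 123.83]] [529.79064738  59.71461433 205.3362427 ]
150 .................~----~~~.....~.....................~....~~--+++-~..................
151 .................~----~~............~~~~~~~~~~~...........~~--+++-..................
152 .................----~~..........~~~~~~~~~~~~-~~~~.....~...~--+++-~.................
153 ................~---~~.........~~~~~~~~~~~~~~~~~-~~~...~~...~~-+++~.................
154 ................~---~.........~~~~~~.........~~~~~-~~.........-+++-.................
155 ................~--~.........~~~~...............~~~--~........~-++-.................
156 ...............~---~........~~~~..................~~--~........-++-.................
157 ...............~---........~~~~....................~~--~.......~++-~................
158 ...............~--~.......~~~~..........~~~~........~~--~......~-++~................
159 ...............~--~.......~~~.......~---++++--~......~~-~~......-++~................
160 ...............~--~.....~~~~......~-+++++++++++-~.....~---~.....~++~................

[... 2754 characters left out ...]
    
192 ..........................-+#####+-~.          .-+#####+~                           
193 ..........................-+#####+--~~~~~~~~~~~~-+#####+-                           
194 .........................~-+###++++++++++++++++++++####+-                           
195 ..................~-------+###+++++++++++++++++++++++###+-~~~~~.                    
196 ................~-+++++##+####++--++++++++++++++++-++####+++++++-~                  
197 ...............~-+############+-~~---------------~~-+############+-                 
198 ...............-+#############+-~~....~~~~~~~~...~~-+#############+.                
199 ..............~++#############++-~.. ...........~--++#############+-
```

```bash
python3 -m pendant '[[[0,0,-1,0,0,0,0.28],[0,0,-1,0,0,0,0.28],[0,0,-1,0,0,0,0.28],[0,0,0,0,0,0,0.28],[0,0,0,0,0,0,0.28]]]'|tail -5;  python3 -m pendant '[[[0,0,-1,0,0,0,0.28],[0,0,-1.5,0,0,0,0.28],[0,0,-1.5,0,0,0,0.28],[0,0,0,0,0,0,0.28],[0,0,0,0,0,0,0.28]]]'|tail -5
```

```text
tool_pos: [529.9, 59.8, 208.7]
tool_rot: [[0.967, -0.254, 0.0], [-0.254, -0.967, -0.0], [0.0, -0.0, -1.0]]
ft_force: [0.4, -0.1, -2.4]
gripper_width: 0.72
grip_force: 3.3
tool_pos: [529.9, 59.8, 212.7]
tool_rot: [[0.967, -0.254, 0.0], [-0.254, -0.967, -0.0], [0.0, -0.0, -1.0]]
ft_force: [0.5, -0.7, -0.6]
gripper_width: 0.72
grip_force: 3.3
```

```bash
python3 -m pendant '[[[0,0,-8,0,0,0,0.28],[0,0,-16,0,0,0,0.28],[-18,5,-12,0,0,0,0.28],[-26,7,-6,0,0,0,0.28],[-26,7,0,0,0,0,0.28]]]'|tail -1;  python3 -m pendant '[[[-18,-10,0,0,0,0,0.28],[-6,-20,0,0,0,0,0.28],[-6.4,-25,0,0,0,0,0.28],[-6.4,-25,0,0,0,0,0.28],[-6.4,-25,0,0,0,0,0.28]]]'|tail -1; python3 -m pendant '[[[-6.4,-25,0,0,0,0,0.28],[-6.4,-25,0,0,0,0,0.28],[-6.4,-25,0,0,0,0,0.28],[-6.4,-25,0,0,0,0,0.28],[-6,-20,0,0,0,0,0.28]]]'|tail -1;python3 -m pendant '[[[0,-10,0,0,0,0,0.28],[0,-4,0,0,0,0,0.28],[0,0,0,0,0,0,0.28],[0,0,0,0,0,0,0.28],[0,0,0,0,0,0,0.28]]]'
python3 - <<'E'
from h import *
im,_=shot("wrist","w16"); T,o,p=tool_T(); print(p,go([444.2,311.2,254],75.6))
c=camera_info("wrist"); print("slot px",proj(c,[[444,310,78]]))
g=cv2.cvtColor(im,cv2.COLOR_BGR2GRAY).astype(int)
for r in range(150,206,1): print(r,''.join('#' if v<45 else ('+' if v<75 else ('-' if v<100 else('~' if v<120 else('.' if v<140 else ' ')))) for v in g[r,205:305]))
E
```

```text
grip_force: 3.3
grip_force: 3.3
grip_force: 3.3
clock: 28.45
tool_pos: [445.9, 308.2, 254.6]
tool_rot: [[0.967, -0.255, 0.0], [-0.255, -0.967, -0.001], [0.0, 0.001, -1.0]]
ft_force: [0.2, -0.7, -1.6]
gripper_width: 0.72
grip_force: 3.3
[445.87882085 308.20237393 254.68667052] (array([-2.4, -2.5,  0.7]), array([ 0.02, -0.02, -0.39]))
slot px [[251.47668156 185.31911319]]
150       .........-#######++++#########-.                ~+######+###########~.    ...                 
151       ....... .~+######++++#########~.               .~+#################+.     ...                 
152       ....... .~+##################+.                 ~+#################+.     ...                 
153       ..........-##################+.                 .-+###############+-.     ...                 
154       ........ .~+################+~.                 .~-###############-.      ...                 
155       ........  ~-################-.                  ..~-#############-..      ...                 
156       ........  .~+##############-.                   ...~-###########-~.       ...          
[... 4436 characters left out ...]
.   ...  .......       .+####++---------------+#####+.           ..                   
200         .......   ...  .........     ~+##+++++++++++++++++++++####+~.  ....   ....                  
201         .......   ...  .....~--------+###+----+++++-++++++----+####+------~..  ...                  
202         .......   ...  ....-+###########+-~~~~------------~~~-+###########+-~. ... .                
203         .......   ...  ...~+############+-~..................~+#############-.....                  
204         .......   ...   .~-+#############+-~.    .....   ..~-++#############+~...                   
205         .......   ...  ..~++++++++++++++++++-............~-++++++++++++++++##-..   .
```

Run:
```python
from h import *
im,_=load("w16"); T,o,p=tool_T(); g=cv2.cvtColor(im,cv2.COLOR_BGR2GRAY).astype(int)
L=np.mean([edge(g[r],228,115) for r in range(181,188)]); Rr=np.mean([edge(g[r],261,115) for r in range(181,188)])
t=np.mean([edge(g[:,k],178,115) for k in range(235,255)]); b=np.mean([edge(g[:,k],190,115) for k in range(232,245)])
print(L,Rr,t,b, T([(L,184.3),(Rr,184.3),((L+Rr)/2,t),((L+Rr)/2,b),((L+Rr)/2,(t+b)/2)],p[2]-78))
j=[np.mean([edge(g[r],k,90) for r in (197,198)]) for k in (238.5,245.5,259.5,267)]; jm=np.mean(j); print(j,jm,T([(jm,196)],135), T([(j[0],196),(j[3],196)],135))
```

```text
234.09347512701956 266.859121613542 178.22279511767755 191.5628830470097 [[ -1.17 -21.01 176.68]
 [ -1.14  16.13 176.69]
 [  5.86  -2.43 176.69]
 [ -9.65  -2.45 176.68]
 [ -1.85  -2.44 176.69]]
[np.float64(242.9108695652265), np.float64(242.9108695652265), np.float64(264.1448685857498), np.float64(264.1448685857498)] 253.52786907548816 [[ -3.71   0.92 135.  ]] [[ -3.72  -9.71 135.  ]
 [ -3.71  11.56 135.  ]]
```

```bash
python3 -m pendant '[[[-1.2,-1.7,0,0,0,0,0.285],[-1.1,-1.7,0,0,0,0,0.285],[0,0,0,0,1.1,0,0.285],[0,0,0,0,1.2,0,0.285],[0,0,0,0,1.1,0,0.285]]]'|tail -1; python3 -m pendant '[[[0,0,0,0,0,0,0.285],[0,0,0,0,0,0,0.285],[0,0,0,0,0,0,0.285],[0,0,0,0,0,0,0.285],[0,0,0,0,0,0,0.285]]]'
python3 - <<'E'
from h import *
im,_=shot("wrist","w17"); T,o,p=tool_T(); g=cv2.cvtColor(im,cv2.COLOR_BGR2GRAY).astype(int)
s=monitor.observe(); R=s["tool_rot"]; c=camera_info("wrist")
for r in range(160,206,1): print(r,''.join('#' if v<45 else ('+' if v<75 else ('-' if v<100 else('~' if v<120 else('.' if v<140 else ' ')))) for v in g[r,215:285]))
W=lambda uv,z:plane(c,uv,z).round(2)
rs=slice(160,206)
L=np.median([edge(g[r,225:245],8,115)+225 for r in range(176,182)]); Rr=np.median([edge(g[r,258:280],9,115)+258 for r in range(176,182)])
t=np.median([edge(g[165:190,k],8,115)+165 for k in range(245,260)]); b=np.median([edge(g[175:196,k],12,115)+175 for k in range(247,257)])
print(L,Rr,t,b, W([(L,(t+b)/2),(Rr,(t+b)/2),((L+Rr)/2,t),((L+Rr)/2,b)],78),p)
E
```

```text
grip_force: 3.3
clock: 29.33
tool_pos: [444.3, 313.2, 254.4]
tool_rot: [[0.966, -0.254, 0.057], [-0.253, -0.967, -0.015], [0.059, 0.0, -0.998]]
ft_force: [-0.1, 0.2, -1.2]
gripper_width: 0.715
grip_force: 3.3
160 ............~+##############+~.   .          ......~+############+~.  
161 .............~+############+~.                ......~-##########+~.   
162 ..............~+##########+~.                .........--+####+--~...  
163 ...............~-++####++-~.                  ...........~--~.......  
164 ..............  .~~--+-~.                     ........   ..    .....  
165 ..............   .......                      ........         .....  
166 ..............  ........                      ........         .....  
167 ............... ........                       .......         .....  
168  .............. .........                     ........         .....  
169  .............. ........                        ......         .....  
170  .............. ........                      . ......         .....  
171  .............. .........                     ........        
[... 2339 characters left out ...]
 .......  ......-+###########+-~~~~------------~~~-+###########+-~.. 
204   .......  .....~+############+-~..................-+#############-.  
205   .......  .....-+#############+-~..  ........ ..~-++#############+~. Traceback (most recent call last):
  File "<stdin>", line 7, in <module>
  File "h.py", line 29, in edge
    v=np.array(v,float); k=np.nonzero((v[:-1]-th)*(v[1:]-th)<=0)[0]; k=k[np.argmin(abs(k-i0))]; return k+(th-v[k])/(v[k+1]-v[k]+1e-9)
                                                                         ~~~~~~~~~^^^^^^^^^^^
    return _wrapfunc(a, 'argmin', axis=axis, out=out, **kwds)
    return bound(*args, **kwds)
ValueError: attempt to get argmin of an empty sequence
```

Run:
```python
from h import *
im,_=load("w17"); g=cv2.cvtColor(im,cv2.COLOR_BGR2GRAY).astype(int); c=camera_info("wrist"); s=monitor.observe(); R=s["tool_rot"];p=s["tool_pos"]
L=np.mean([edge(g[r,230:250],8,115)+230 for r in range(189,194)]); Rr=np.mean([edge(g[r,260:278],9,115)+260 for r in range(189,194)])
t=np.mean([edge(g[180:194,k],7,115)+180 for k in range(247,260)]); b=np.mean([edge(g[190:199,k],7,112)+190 for k in range(252,260)])
P=plane(c,[(L,(t+b)/2),(Rr,(t+b)/2),((L+Rr)/2,t),((L+Rr)/2,b)],78); C=P[:2].mean(0); C2=P[2:].mean(0)
print(L,Rr,t,b,"size",np.linalg.norm(P[0]-P[1]),np.linalg.norm(P[2]-P[3]),"slot",C.round(1),C2.round(1))
r=g[198]; print(r[236:275])
# jaw front edge centre at shoulder height: tips = TCP-141 vertical -> shoulder z
zs=p[2]-141+6; J=plane(c,[(253.5,196.9)],zs)[0]; ex=np.array([.967,-.254]); tip=J[:2]-4*ex
print("tip",tip.round(1),"d world",(C2[:2]-tip).round(1),"in tool x,y", ((C2[:2]-tip)@ex).round(1), ((C2[:2]-tip)@np.array([-.254,-.967])).round(1))
print("pose",p,"tip rel TCP along ex", (tip-p[:2])@ex)
```

```text
237.88245614038732 270.8164518002126 186.62606117003253 197.0918400232131 size 37.51672553154111 12.135164468532292 slot [444.4 311.1  78. ] [444.4 311.1  78. ]
[133 132 133 137 141 142 126  90  49  37  37  37  36  45  85 125 142 142
 141 139 139 139 140 141 140 141 143 139 110  64  40  37  40  38  40  73
 122 143 145]
tip [443.5 312.4] d world [ 0.9 -1.3] in tool x,y 1.2 1.1
pose [444.36873195 313.13184234 254.36067818] tip rel TCP along ex -0.6615878310300144
```

```bash
python3 -m pendant '[[[0.7,0.5,0,0,0,0,0.285],[0.7,0.6,0,0,0,0,0.285],[-0.6,0,10,0,0,0,0.285],[-0.6,0,10,0,0,0,0.285],[-0.4,0,6,0,0,0,0.285]]]'|tail -5; python3 -m pendant '[[[-0.2,0,4,0,0,0,0.285],[-0.2,0,4,0,0,0,0.285],[-0.2,0,4,0,0,0,0.285],[0,0,0,0,0,0,0.285],[0,0,0,0,0,0,0.285]]]'
```

```text
tool_pos: [444.7, 311.4, 226.2]
tool_rot: [[0.966, -0.254, 0.055], [-0.253, -0.967, -0.017], [0.057, 0.002, -0.998]]
ft_force: [-0.9, 0.0, -1.4]
gripper_width: 0.715
grip_force: 3.3
clock: 30.22
tool_pos: [445.3, 311.7, 216.3]
tool_rot: [[0.966, -0.254, 0.057], [-0.253, -0.967, -0.015], [0.059, 0.0, -0.998]]
ft_force: [-0.5, 0.2, -2.5]
gripper_width: 0.713
grip_force: 3.3
```

```bash
python3 -m pendant '[[[-0.2,0,4,0,0,0,0.285],[-0.2,0,4,0,0,0,0.285],[-0.3,0,4,0,0,0,0.285],[-0.2,0,4,0,0,0,0.285],[0,0,0,0,0,0,0.285]]]'|tail -5; python3 -m pendant '[[[-0.2,0,4,0,0,0,0.285],[-0.2,0,4,0,0,0,0.285],[-0.3,0,4,0,0,0,0.285],[0,0,0,0,0,0,0.285],[0,0,0,0,0,0,0.285]]]'|tail -5;python3 -m pendant '[[[-0.2,0,4,0,0,0,0.285],[-0.2,0,4,0,0,0,0.285],[-0.1,0,2,0,0,0,0.285],[0,0,0,0,0,0,0.285],[0,0,0,0,0,0,0.285]]]'|tail -5
```

```text
tool_pos: [445.0, 311.6, 199.1]
tool_rot: [[0.966, -0.254, 0.056], [-0.253, -0.967, -0.016], [0.058, 0.001, -0.998]]
ft_force: [-0.7, 0.3, -1.6]
gripper_width: 0.716
grip_force: 3.4
tool_pos: [445.2, 311.7, 188.0]
tool_rot: [[0.966, -0.254, 0.057], [-0.253, -0.967, -0.015], [0.059, 0.001, -0.998]]
ft_force: [-0.5, 0.2, -1.5]
gripper_width: 0.714
grip_force: 3.3
tool_pos: [445.4, 311.6, 178.1]
tool_rot: [[0.966, -0.254, 0.057], [-0.253, -0.967, -0.015], [0.059, 0.0, -0.998]]
ft_force: [-0.3, -0.3, -0.8]
gripper_width: 0.718
grip_force: 3.3
```

```bash
python3 -m pendant '[[[-0.1,0,2,0,0,0,0.285],[-0.1,0,2,0,0,0,0.285],[-0.1,0,1,0,0,0,0.285],[0,0,0,0,0,0,0.285],[0,0,0,0,0,0,0.285]]]'|tail -5; python3 -m pendant '[[[-0.1,0,1,0,0,0,0.285],[0,0,1,0,0,0,0.285],[0,0,0,0,0,0,0.285],[0,0,0,0,0,0,0.285],[0,0,0,0,0,0,0.285]]]'|tail -5
```

```text
tool_pos: [445.9, 311.7, 174.3]
tool_rot: [[0.965, -0.254, 0.059], [-0.253, -0.967, -0.015], [0.06, -0.0, -0.998]]
ft_force: [-0.2, -0.9, 1.9]
gripper_width: 0.716
grip_force: 4.0
tool_pos: [446.4, 311.9, 173.4]
tool_rot: [[0.965, -0.254, 0.061], [-0.254, -0.967, -0.014], [0.062, -0.002, -0.998]]
ft_force: [-0.6, -1.2, 6.3]
gripper_width: 0.72
grip_force: 4.6
```

```bash
python3 -m pendant '[[[0,0,0,0,0,0,0.27],[0,0,0,0,0,0,0.25],[0,0,0,0,0,0,0.22],[0,0,0,0,0,0,0.15],[0,0,0,0,0,0,0]]]'|tail -5; python3 -m pendant '[[[0,0,0,0,-1.7,0,0],[0,0,0,0,-1.7,0,0],[0,0,0,0,0,0,0],[0,0,0,0,0,0,0],[0,0,0,0,0,0,0]]]'
python3 - <<'E'
from h import *
im,_=shot("wrist","w18"); s=monitor.observe(); print(s["tool_pos"])
def ch(name):
    im,_=load(name); g=cv2.cvtColor(im,cv2.COLOR_BGR2GRAY).astype(int)
    for r in range(186,280,5): print(r,''.join('#' if v<45 else ('+' if v<85 else('.' if v<130 else ' ')) for v in g[r,170:340:2]))
ch("w4"); ch("w18")
E
```

```text
tool_pos: [445.2, 311.8, 170.6]
tool_rot: [[0.966, -0.254, 0.056], [-0.253, -0.967, -0.015], [0.058, 0.0, -0.998]]
ft_force: [0.2, 0.4, 0.0]
gripper_width: 0.884
grip_force: 0.0
clock: 33.13
tool_pos: [445.7, 311.6, 170.9]
tool_rot: [[0.967, -0.254, -0.001], [-0.254, -0.967, -0.0], [-0.001, 0.0, -1.0]]
ft_force: [-0.5, -0.3, -0.8]
gripper_width: 1.003
grip_force: 0.0
[445.58532929 311.61875966 171.10373962]
186                ..         ..                    .                                    
191                 .         ..                                                         
196                 .          ..+######...+++++...######+.                              
201                 .          .+++++++++++.....+++++++++++.                             
206                 .          .++++##+++++++++++++++##++++.                             
211                           .+##++++++++++++++++++++++++#+.                            
216                   .+#++##+++++++++++++++++++++++++++++++++##++#+.                    
221                 .######+++++++++.           ...   .++++
[... 2024 characters left out ...]
    +##########.  ..                                  .############  .######
246 #####.     .##########+    ..                                    .###########++######
251 ####+     +##########+      .          .+###+                     .##################
256 ###.     .##########.       .          .+###+                       +###########.####
261 ##        #########.        .           .###.                        .#########+  ###
266 .         ########.        ..      ....+++++.                          ########.   +#
271           +#####+          +++++++++++++++++.                           +######.    .
276           .###+            .++....                                         +##.
```

```bash
python3 -m pendant '[[[0,1.5,0,0,0,0,0],[0,1.5,0,0,0,0,0],[0,0,-5,0,0,0,0],[0,0,-15,0,0,0,0],[0,0,-25,0,0,0,0]]]'|tail -3; python3 -m pendant '[[[0,0,-25,0,0,0,0],[0,0,-20,0,0,0,0],[8,20,0,0,0,0,0],[14,28,0,0,0,0,0],[14,28,0,0,0,0,0]]]'|tail -1; python3 -m pendant '[[[14,28,0,0,0,0,0],[14,28,0,0,0,0,0],[14,28,0,0,0,0,0],[14,28,10,0,0,0,0],[8,20,10,0,0,0,0]]]'|tail -1; python3 -m pendant '[[[4,10,0,0,0,0,0],[0,0,0,0,0,0,0],[0,0,0,0,0,0,0],[0,0,0,0,0,0,0],[0,0,0,0,0,0,0]]]'
python3 - <<'E'
from h import *
im,_=shot("wrist","w19"); im2,c2=shot("top","t19"); T,o,p=tool_T(); c=camera_info("wrist"); g=cv2.cvtColor(im,cv2.COLOR_BGR2GRAY).astype(int)
ax=proj(c,[[552.6,53.3,81.5]])[0]; u,v=np.round(ax).astype(int); print(ax,p)
for r in range(v-28,v+45,1): print(r,''.join('#' if k<50 else ('+' if k<85 else ('-' if k<105 else('~' if k<120 else('.' if k<140 else ' ')))) for k in g[r,max(0,u-40):u+45]))
E
```

```text
ft_force: [0.3, 0.2, -0.2]
gripper_width: 1.002
grip_force: 0.0
grip_force: 0.0
grip_force: 0.0
clock: 34.85
tool_pos: [490.2, 72.9, 242.3]
tool_rot: [[0.968, -0.252, 0.001], [-0.252, -0.968, 0.0], [0.001, -0.001, -1.0]]
ft_force: [-0.9, 0.8, -0.4]
gripper_width: 1.002
grip_force: 0.0
[255.67212226 124.84832396] [490.10162685  72.68188334 241.96224741]
97                          .~~..............~--~.......................................
98                          .~~..............~--~.......................................
99                          .~~..............~~--~......................................
100                          .~~..............~~-+--~~~..................................
101                        ...~~...............~------~~.................................
102                      .....~~~...............~~------~~...............................
103                    ......~--~..................~~-----~..............................
104                 ........~---~.....................~----~~............................
105               .........~
[... 5035 characters left out ...]
                                                                  
162 ........~~....                                                                       
163 ......~~~~.                                                                          
164 ....~....                                                                            
165 .~~~~.                                                                               
166 ....                                                                                 
167 .                                                                                    
168                                                                                      
169
```

```bash
python3 -c "
from cell import bot
print(bot.close_job())"
```

```text
the job is handed in; nothing more can be done
None
```

The large ring is closed in the tap's groove and centred, the pliers hang upright in the wooden block's slot, and I handed the job in at about 35 s. The last wrist images bear this out; the hand-in call gave no verdict.

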